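Dry the washed spice shakers

ROBOT

A 7-joint arm with a two-finger parallel gripper is mounted at the origin on the work surface. World frame = base frame: x ahead of the robot, y to its left, z up, the work surface at z = 0. Lengths are in m, angles in rad, forces in N, time in s.
With the tool pointing down it reaches from about 0.4 to 0.85 m from the base axis. Payload 10.4 kg.
Tool frame: the origin (TCP) lies between the finger pads; the fingertips stand manip.tip_extent ahead of it and the grasp point (between the pads) lies 6 mm ahead of it (manip.tip_extent is the distance from the TCP to the fingertips, in m); z points along the fingers, y is the line along which they close (so a half turn about z gives the same grasp; the last joint's range is limited). The gripper opens to 85 mm and grips with 20 to 120 N. Pads are 22 mm wide; open, the fingers measure 114 mm over their backs; the gripper's body (76 mm by 85 mm) begins 54 mm behind the grasp point. The pads swing forward as they close: fully open they stand 13 mm farther back than shut.
Start: joints at [-1.292, 0.332, -0.065, 1.46, 0.022, 1.35, -0.088], TCP at [0.186, 0.597, 0.256] pointing down, gripper open.
Joint ranges: [-2.6, 2.6], [-0.5, 2.12], [-1.47, 1.34], [0.16, 2.42], [-1.27, 4.41], [0.06, 2.06], [-2.6, 2.6]. Speed limits (rad/s): [2.22, 2.22, 2.79, 2.79, 3.14, 3.14, 3.14].

INTERFACE

Orientations are given as a unit quaternion [x, y, z, w].
In Python, from workcell import get_obs, optics, workorder, manip gives the robot as it stands.
- The arm moves only by the tool jog_arm, never from a script. Its argument "increments" is a list of rows, each a list of 7 numbers: the shift along the tool's x, y, z in m, then the turn, a rotation vector about the tool's x, y, z in rad, then the opening, from -1 (shut) to 1 (fully open). A call has 1 to 5 rows; each row is the pose to reach, as a shift and turn from the pose commanded when the call began, along the tool's axes at that moment; what a row does not reach only later rows make up. A row lasts 1/12 s, in which the tool goes at most 41.7 mm and 7.16 degrees, less where a joint would pass 70% of its speed; a pose out of reach is approached as far as the arm can. A call with a gripper value outside its range is refused whole. The fingers move at their own pace and stop on an object; "grip_force" is the grip in N (left out, the last holds). Time passes only in rows, so rows that repeat a pose let the fingers close. It gives the time, the measured TCP pose, the force, the opening and the grip force at its end, in the units of the state.
- get_obs(): the state, without advancing time (a new reading comes with each control period).
- optics.camera(name): name is "side" or "top"; returns a dict with "color" (420x560x3 uint8, red, green, blue), "depth" (420x560 float32, m along the optical axis (not along the pixel's ray), 0 where there is no reading), "K" (3x3 intrinsics, pixels), "k1" (the pictures are not rectified: a ray, as slopes to the right and down, at radius r is drawn at 1 + k1 r^2 times it, then the intrinsics apply), "R" (3x3) and "t" (3): a world point X has camera coordinates R X + t. Camera axes: x right, y down, z forward; pixel columns grow to the right and rows downward; lengths in m; the calibration is good to about 2 mm. A picture is of the moment at which its call begins.
- workorder.hand_in(): hands the job in; it is judged then, once.
The state is a dict: "clock": time; "joint_pos": joint angles; "joint_velocities": joint speeds; "tau": joint torques, N m; "position": TCP position; "ee_rot": TCP orientation; "ft_force": force on the tool from outside, world axes, zero at the start; "torque": the same for the moment, N m; "grip_width": opening from 0.0 (shut) to 1.0 (fully open); "grasp_force": force on a finger pad.
Only numpy, scipy, OpenCV 4.12 (cv2) and the standard library are available. Lean on these libraries where they do the work, as an engineer would, in place of code of your own. Each camera call takes 0.05 s, during which the arm holds its last target. There are 200 camera calls.

TASK

Turn the dryer's isolator handle fully to off before opening the dryer, then lift off the clear lid, stand every empty glass shaker from the draining mat upright on the dryer's floor, and put the lid back squarely so that it sits fully home on the rim. Only once it is closed, turn the handle fully back to on, and leave the mug, bowl and whisk where they are.

Things in the scene. Friction and masses are not known exactly. Their poses are not given: they have to be found in the camera images.
- dryer: Fixed electric dryer base: open white box 212 mm (its x) by 192 mm (its y), 50 mm high, walls 8 mm, flat slotted floor 10 mm thick (pocket 196 x 176 mm, 40 mm deep). Up to four shakers stand on the floor in two rows of two, about 45 mm either side of centre. Origin: centre of the underside, on the table; z up.
- dryer_seat (a point): Where the lid's origin lies when the lid is seated: on the dryer's vertical centre line, 38 mm above the table, axes as the dryer's.
- lid: Clear hollow lid, 420 g, open below, 188 x 168 mm, 82 high, inside 180 x 160 x 77. Grey flange 212 x 192 around it, underside 12 mm above the lower edge: it rests on the dryer's rim, the 12 mm below it sit in the pocket with 4 mm play. On top a black bar handle along x, 80 long, 18 wide, from 82 to 117 mm up. Origin: centre of lower edge. Starts seated. Free table at near left.
- isolator: Fixed grey isolator switch box 90 x 80 mm, 70 mm high, that powers the dryer, at the robot's left. Origin: centre of underside; its x is the direction away from the OFF mark.
- switch_handle (a joint): Isolator handle angle, rad, vertical axis: 0 = OFF (long end along the box's -x, towards the robot, over the black peg on the box), 1.4 = ON (80 degrees clockwise from above, long end to the robot's left). Stops at both ends, with a sprung detent: past the middle (0.7) it snaps to the nearer end. About 0.15 N m.
- switch_grip (a point): On the handle's turning axis, 105 mm above the table, the height to grip. The handle is a black bar 16 mm wide, underside 84 mm and top 116 mm above the table, reaching 65 mm from the axis at its long end, 25 mm at the other. The point turns with it: bar along the point's x, long end to -x.
- mat: Fixed dark draining mat 200 x 200 mm, 4 mm thick, with the shakers on it. Origin: centre of the underside.
- mug: Bystander: enamel mug 82 mm diameter, 85 mm tall, near right. Origin: centre of the underside.
- bowl: Bystander: red plastic bowl 150 mm diameter, 60 mm high, beyond the dryer. Origin: centre of the underside.
- whisk: Bystander: steel whisk 263 mm long, lying on the table beyond the isolator (a spice carousel stands further off to the left, out of the way). Origin: at table height below its middle; handle to its -x.
- shaker_a: Empty squat glass shaker with a perforated steel cap, round, 56 mm diameter (cap 52 mm, 16 mm high), 72 mm tall, about 130 g. Stands on the draining mat at the start; 2 to 4 of the four are present. Origin: centre of its underside, z up its axis.
- shaker_b: Empty squat glass shaker with a perforated steel cap, round, 56 mm diameter (cap 52 mm, 16 mm high), 72 mm tall, about 130 g. Stands on the draining mat at the start; 2 to 4 of the four are present. Origin: centre of its underside, z up its axis.
- shaker_c: Empty squat glass shaker with a perforated steel cap, round, 56 mm diameter (cap 52 mm, 16 mm high), 72 mm tall, about 130 g. Stands on the draining mat at the start; 2 to 4 of the four are present. Origin: centre of its underside, z up its axis.
- shaker_d: Empty squat glass shaker with a perforated steel cap, round, 56 mm diameter (cap 52 mm, 16 mm high), 72 mm tall, about 130 g. Stands on the draining mat at the start; 2 to 4 of the four are present. Origin: centre of its underside, z up its axis.
Not all that is in view belongs to the job. What is shaped like the shaker_a but blue or purple is not meant. What is shaped like the shaker_c but blue is not meant.

How it is judged:
On the way, in this order (a step that is already met when the one before it is completed fails the run):
1. the isolator handle is turned off while the dryer is still closed (value of joint switch_handle below 0.15 rad and horizontal distance between lid and dryer_seat below 0.009 m and z of lid in the frame of dryer_seat between -0.004 and 0.004 m and angle between the x axis of lid and the x axis of dryer, either way round below 0.08 rad and angle between lid's own z axis and vertical below 0.05 rad), for 0.2 s.
2. every shaker stands upright in the dryer and the lid is home on the rim, the handle still off (all of step 1 and x of shaker_a in the frame of dryer between -0.075 and 0.075 m and y of shaker_a in the frame of dryer between -0.065 and 0.065 m and z of shaker_a in the frame of dryer between 0.005 and 0.016 m and angle between each of shaker_a, shaker_b, shaker_c, shaker_d's own z axis and vertical below 0.12 rad and x of shaker_b in the frame of dryer between -0.075 and 0.075 m and y of shaker_b in the frame of dryer between -0.065 and 0.065 m and z of shaker_b in the frame of dryer between 0.005 and 0.016 m and x of shaker_c in the frame of dryer between -0.075 and 0.075 m and y of shaker_c in the frame of dryer between -0.065 and 0.065 m and z of shaker_c in the frame of dryer between 0.005 and 0.016 m and x of shaker_d in the frame of dryer between -0.075 and 0.075 m and y of shaker_d in the frame of dryer between -0.065 and 0.065 m and z of shaker_d in the frame of dryer between 0.005 and 0.016 m), for 0.3 s.
3. the handle is turned on, with the dryer loaded and closed (x of shaker_a in the frame of dryer between -0.075 and 0.075 m and y of shaker_a in the frame of dryer between -0.065 and 0.065 m and z of shaker_a in the frame of dryer between 0.005 and 0.016 m and angle between each of shaker_a, shaker_b, shaker_c, shaker_d's own z axis and vertical below 0.12 rad and x of shaker_b in the frame of dryer between -0.075 and 0.075 m and y of shaker_b in the frame of dryer between -0.065 and 0.065 m and z of shaker_b in the frame of dryer between 0.005 and 0.016 m and x of shaker_c in the frame of dryer between -0.075 and 0.075 m and y of shaker_c in the frame of dryer between -0.065 and 0.065 m and z of shaker_c in the frame of dryer between 0.005 and 0.016 m and x of shaker_d in the frame of dryer between -0.075 and 0.075 m and y of shaker_d in the frame of dryer between -0.065 and 0.065 m and z of shaker_d in the frame of dryer between 0.005 and 0.016 m and horizontal distance between lid and dryer_seat below 0.009 m and z of lid in the frame of dryer_seat between -0.004 and 0.004 m and angle between the x axis of lid and the x axis of dryer, either way round below 0.08 rad and angle between lid's own z axis and vertical below 0.05 rad and value of joint switch_handle above 1.25 rad), for 0.2 s.
At the end, for the whole second after the job is handed in: Every present shaker stands upright (within 7 degrees) on the dryer's floor, the lid is seated on the rim (centred within 9 mm, height within 4 mm, square within 4.5 degrees, level within 3 degrees), the handle is on (above 1.25 rad), all at rest (all of step 3 and linear speed of each of shaker_a, shaker_b, shaker_c, shaker_d, lid below 0.02 m/s); the robot touches nothing.
It fails at once if the dryer is open (lid more than 30 mm from its seat) while the handle is not off (distance between lid and dryer_seat above 0.03 m and value of joint switch_handle above 0.5 rad).
It fails at once if the mug is shifted more than 50 mm (distance of mug from where it was at the start of the episode above 0.05 m).
It fails at once if the bowl is shifted more than 50 mm (distance of bowl from where it was at the start of the episode above 0.05 m).
It fails at once if the whisk is shifted more than 50 mm (distance of whisk from where it was at the start of the episode above 0.05 m).
Of shaker_a, shaker_b, shaker_c, shaker_d only 2 to 4 are there at a start; the rules pass over those that are not, and their reading is None.
At some moment in a run one of shaker_a, shaker_b, shaker_c, shaker_d may be knocked a few centimetres aside while the robot is not near it.
Once in a run the grip may slacken for a moment while it holds something.
It also fails if it takes over 210 s, if anything falls off the work surface, if the arm or the gripper's body presses on something with over 40 N, if the wrist force passes 120 N, or if a joint passes its speed limit or range.

## Working session

There is one attempt and no reset: what is moved stays moved. The work goes in short steps, Python scripts to look and compute and a tool call to move; the robot and the scene stay as the last step left them, time stands still between calls to the robot, and variables do not carry over. Pictures are saved under pics/ and viewed, at most 14 in all, crops included, and the job is handed in when it is done.

Besides the shell and the picture viewer there is one more tool, called after "Emit:" as name(argument=value, ...) on one line, values as JSON. jog_arm: Moves the arm, as the interface text tells. Its arguments: {"type":"object","properties":{"increments":{"type":"array"},"grip_force":{"type":"number"}},"required":["increments"]}

```bash
ls; mkdir -p pics; cat > h.py <<'E'
import numpy as np, cv2
from workcell import get_obs, optics, workorder, manip
def cam(n):
    c=optics.camera(n); return c
def save(c,f,box=None,s=1):
    im=c['color'][:,:,::-1]
    if box: x0,y0,x1,y1=box; im=im[y0:y1,x0:x1]
    if s!=1: im=cv2.resize(im,None,fx=s,fy=s,interpolation=cv2.INTER_CUBIC)
    cv2.imwrite('pics/'+f,im)
def rays(c,uv):
    uv=np.atleast_2d(np.array(uv,float)); K=c['K']
    d=np.c_[(uv[:,0]-K[0,2])/K[0,0],(uv[:,1]-K[1,2])/K[1,1]]
    s=d.copy()
    for _ in range(20): s=d/(1+c['k1']*(s**2).sum(1,keepdims=True))
    D=np.c_[s,np.ones(len(s))]@c['R']; o=-c['R'].T@c['t']
    return o,D
def plane(c,uv,z):
    o,D=rays(c,uv); return o+D*((z-o[2])/D[:,2:3])
def depthpt(c,uv):
    uv=np.atleast_2d(np.array(uv)).astype(int); o,D=rays(c,uv)
    return o+D*c['depth'][uv[:,1],uv[:,0]][:,None]
def cloud(c):
    v,u=np.mgrid[0:420,0:560]; uv=np.c_[u.ravel(),v.ravel()]
    o,D=rays(c,uv); return (o+D*c['depth'].ravel()[:,None]).reshape(420,560,3)
def proj(c,P):
    q=np.atleast_2d(P)@c['R'].T+c['t']; s=q[:,:2]/q[:,2:]
    s=s*(1+c['k1']*(s**2).sum(1,keepdims=True)); return s*[c['K'][0,0],c['K'][1,1]]+[c['K'][0,2],c['K'][1,2]]
def tri(c1,p1,c2,p2):
    o1,D1=rays(c1,p1);o2,D2=rays(c2,p2);out=[]
    for a,b in zip(D1,D2):
        s=np.linalg.lstsq(np.c_[a,-b],o2-o1,rcond=None)[0]; x,y=o1+a*s[0],o2+b*s[1]
        out.append(np.r_[(x+y)/2,np.linalg.norm(x-y)])
    return np.array(out)
E
python3 - <<'E'
from h import *
for n in('top','side'):
    c=cam(n); save(c,n+'0.png'); print(n,-c['R'].T@c['t'],c['R'][2],c['k1'],c['K'][0,0])
o=get_obs();print(o['clock'],o['position'],o['ee_rot'],o['grip_width'],manip.tip_extent)
E
```

```text
pics
top [ 0.42809152 -0.03939332  1.37974897] [ 0.12070227  0.0156454  -0.99256546] -0.07159654846423812 478.26064004224355
side [ 0.11461743 -0.87481262  0.70673668] [ 0.39760238  0.74142377 -0.54055817] -0.12107755865010365 460.3404652179657
0.1 [0.18567451 0.59646661 0.2555932 ] [ 1.50314397e-01  9.88638036e-01 -6.40498632e-04 -6.90510936e-05] 0.9972521490564689 0.025
```

View pics/top0.png

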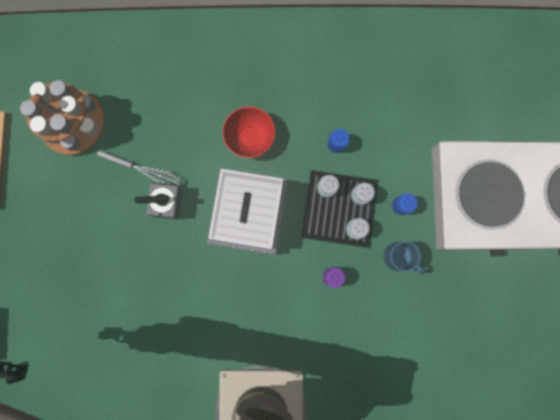

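View pics/side0.png

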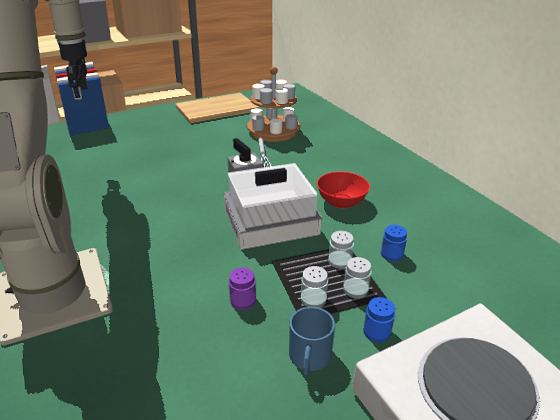

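Top view: shakers with steel caps stand on the mat at (329,185), (363,193) and (358,229). The look-alikes are blue at (339,141) and (405,204) and purple at (335,277), so I'm ruling those out. The lid bar is at (245,207), and the isolator is at (163,200) with its handle pointing left, i.e. ON. In the side view the caps are at (342,241), (358,268) and (315,277), the lid bar at (270,177) and the switch bar at (241,150).

```bash
cat > m.py <<'E'
from h import *
def blobs(m,lo=30):
    n,l,s,ce=cv2.connectedComponentsWithStats(m.astype(np.uint8))
    return [(ce[i],s[i],l==i) for i in range(1,n) if s[i][4]>=lo]
def rect(m):
    ct=max(cv2.findContours(m.astype(np.uint8),0,1)[0],key=cv2.contourArea); return cv2.boxPoints(cv2.minAreaRect(ct))
E
python3 - <<'E'
from m import *
np.set_printoptions(precision=3,suppress=True)
t=cam('top');s=cam('side')
save(t,'crop0.png',(110,120,430,310),2.5)
for n,c,boxes in(('top',t,dict(lid=(235,185,260,230),sw=(130,185,180,215),mat=(295,165,385,250))),('side',s,dict(lid=(245,165,295,190),sw=(228,135,255,165)))):
    P=cloud(c)
    for k,(x0,y0,x1,y1) in boxes.items():
        m=np.zeros((420,560),bool); m[y0:y1,x0:x1]=(c['color'][y0:y1,x0:x1].max(2)<60)
        for ce,st,mm in blobs(m,40)[:4]:
            p=P[mm]; print(n,k,ce,st,'z med',np.median(p,0),'z95',np.percentile(p[:,2],95)); 
            if n=='top' and k!='mat':
                z=0.155 if k=='lid' else .116
                print(plane(c,rect(mm),z)[:,:2])
# shaker caps, height from depth
for n,c in(('top',t),('side',s)):
    P=cloud(c); m=(P[:,:,2]>.063)&(P[:,:,2]<.09)&(P[:,:,0]>.3)&(P[:,:,0]<.75)&(P[:,:,1]<-.08)&(P[:,:,1]>-.5)
    for ce,st,mm in blobs(m,40):
        print(n,ce,st[4],np.median(P[mm],0),c['color'][mm].mean(0))
# lid/dryer corners: flange level cloud
P=cloud(t); 
for lo,hi in((.04,.06),(.11,.13)):
    m=(P[:,:,2]>lo)&(P[:,:,2]<hi); m[:,:200]=0;m[:,295:]=0;m[:165]=0;m[260:]=0
    for ce,st,mm in blobs(m,300):
        r=rect(mm); print(lo,ce,st[4]); print(plane(t,r,np.median(P[mm][:,2])))
# isolator
m=(P[:,:,2]>.055)&(P[:,:,2]<.078); m[:,:130]=0;m[:,195:]=0;m[:170]=0;m[230:]=0
for ce,st,mm in blobs(m,100):
    print('iso',ce,st[4],plane(t,rect(mm),.07))
E
```

```text
top mat [308.595 200.235] [303 172  17  57 153] z med [ 0.593 -0.138  0.004] z95 0.009674135868714597
top mat [346.635 213.759] [316 176  61  70 630] z med [ 0.546 -0.242  0.004] z95 0.00854960901255891
top mat [313.235 224.157] [311 208   6  30  51] z med [ 0.523 -0.152  0.005] z95 0.008208566237795312
side lid [270.489 176.479] [255 168  32  18 403] z med [0.556 0.03  0.142] z95 0.15582555878403107
side sw [242.04  150.198] [234 139  17  23 227] z med [0.581 0.272 0.103] z95 0.11580782515412943
top [339.667 144.314] 51 [ 0.745 -0.223  0.072] [ 59.569  93.412 168.49 ]
top [328.75  184.296] 284 [ 0.631 -0.191  0.076] [168.655 170.648 174.577]
top [364.224 192.025] 277 [ 0.609 -0.288  0.076] [168.563 170.621 174.502]
top [407.109 202.828] 285 [ 0.578 -0.407  0.072] [ 65.519  98.618 175.291]
top [359.277 227.875] 296 [ 0.51  -0.272  0.076] [167.76  169.801 173.889]
top [406.663 257.489] 270 [ 0.427 -0.408  0.081] [ 71.23   94.978 109.463]
top [334.936 277.564] 280 [ 0.375 -0.204  0.071] [121.221  80.346 151.561]
side [389.977 233.814] 86 [ 0.743 -0.226  0.071] [ 44.477  87.942 177.337]
side [341.827 238.915] 330 [ 0.626 -0.197  0.075] [180.167 181.509 184.309]
side [358.739 266.474] 399 [ 0.604 -0.293  0.075] [182.241 183.679 186.526]
side [241.12 276.7 ] 400 [ 0.372 -0.207  0.071] [133.993  73.35  169.815]
side [314.744 275.963] 437 [ 0.506 -0.277  0.075] [183.142 183.533 186.844]
side [381.176 307.677] 489 [ 0.575 -0.41   0.071] [ 49.067  97.049 197.933]
side [311.395 329.531] 957 [ 0.425 -0.402  0.076] [ 61.349  87.186 108.326]
0.04 [258.649 230.425] 636
[[ 0.471  0.148  0.054]
 [ 0.683  0.115  0.054]
 [ 0.649 -0.077  0.054]
 [ 0.439 -0.041  0.054]]
0.11 [245.703 208.689] 4228
[[ 0.482  0.133  0.119]
 [ 0.668  0.104  0.119]
 [ 0.639 -0.063  0.119]
 [ 0.454 -0.032  0.119]]
iso [162.811 200.539] 748 [[0.549 0.317 0.07 ]
 [0.639 0.309 0.07 ]
 [0.629 0.226 0.07 ]
 [0.539 0.235 0.07 ]]
```

View pics/crop0.png

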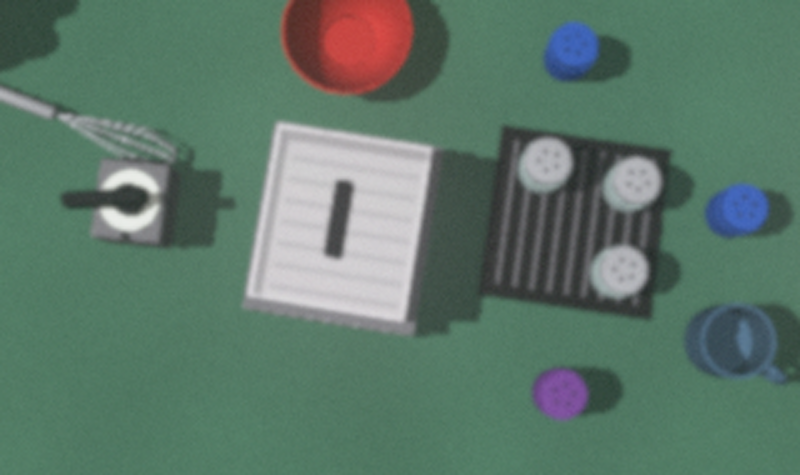

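The crop confirms three steel-capped shakers, with the blue and purple ones excluded. Cap tops at z ≈ 0.076 match mat + 72 mm, and the lid top at 0.119 fits as well. Next I'll measure the two bars and cross-check them in the second view.

```bash
cat >> m.py <<'E'
def bar(c,zlo,zhi,ztop,xy,r=.1):
    P=cloud(c); m=(P[:,:,2]>zlo)&(P[:,:,2]<zhi)&(np.hypot(P[:,:,0]-xy[0],P[:,:,1]-xy[1])<r)
    mm=max(blobs(m,20),key=lambda b:b[1][4])[2]
    q=plane(c,rect(mm),ztop)[:,:2]; a,b=q[1]-q[0],q[2]-q[1]
    L=a if np.linalg.norm(a)>np.linalg.norm(b) else b
    return q.mean(0),np.degrees(np.arctan2(L[1],L[0])),np.linalg.norm(a),np.linalg.norm(b),np.percentile(P[mm][:,2],90)
E
python3 - <<'E'
from m import *
np.set_printoptions(precision=4,suppress=True)
t=cam('top');s=cam('side')
for c in(t,s):
    print(bar(c,.14,.17,.155,(.561,.035)),bar(c,.098,.125,.116,(.589,.272)))
# triangulate bar silhouettes' centroids
print(get_obs()['position'])
E
```

```text
(array([0.56  , 0.0348]), np.float64(-9.199987040986572), np.float64(0.08006285400881044), np.float64(0.01833622967403279), np.float64(0.15698524622650442)) (array([0.5875, 0.2893]), np.float64(-86.1839659031586), np.float64(0.09014598964713252), np.float64(0.01814395176100274), np.float64(0.11749178144978378))
(array([0.5531, 0.024 ]), np.float64(-9.65395738021264), np.float64(0.08225923412165317), np.float64(0.0452625845036145), np.float64(0.1558513136777701)) (array([0.5779, 0.2757]), np.float64(-87.38826728441254), np.float64(0.04151300840127494), np.float64(0.11066795192704082), np.float64(0.11510493500501323))
[0.1857 0.5967 0.2561]
```

```bash
cat > p.py <<'E'
from h import *
from scipy.spatial.transform import Rotation as R
def yaw(Rm): return np.degrees(np.arctan2(Rm[1,1],Rm[0,1]))
def plan(wps):
    """wps: (x,y,z,yaw_deg of tool y, grip); prints calls (tool-frame shift, turn), final tilt zeroed"""
    o=get_obs(); p=np.array(o['position']); M=R.from_quat(o['ee_rot']).as_matrix()
    print('at',np.round(p,4),'yaw',round(yaw(M),1),'tilt',round(float(np.degrees(np.arccos(-M[2,2]))),2),'t',round(o['clock'],1),'w',round(o['grip_width'],3))
    for x,y,z,a,g in wps:
        c,s=np.cos(np.radians(a)),np.sin(np.radians(a))
        T=np.c_[[s,-c,0],[c,s,0],[0,0,-1]]
        d=np.array([x,y,z])-p; rv=(R.from_matrix(M.T@T)).as_rotvec()
        n=max(1,int(np.ceil(max(np.linalg.norm(d)/.2,np.linalg.norm(rv)/.6))))
        for k in range(n):
            f=1/(n-k); d=np.array([x,y,z])-p; rv=R.from_matrix(M.T@T).as_rotvec()
            sh=np.round(M.T@d*f,4); r=np.round(rv*f,3)
            rows=int(np.ceil(max(np.linalg.norm(sh)/.0417,np.linalg.norm(r)/.125)))
            print(list(map(float,sh)),list(map(float,r)),g,'rows>=',rows)
            p=p+M@sh; M=M@R.from_rotvec(r).as_matrix()
E
python3 - <<'E'
from p import *
plan([(.589,.27,.2,4,1),(.589,.27,.112,4,1)])
E
```

```text
at [0.1857 0.5967 0.2561] yaw 72.7 tilt 0.02 t 0.3 w 0.999Traceback (most recent call last):
  File "<stdin>", line 2, in <module>
  File "p.py", line 11, in plan
    d=np.array([x,y,z])-p; rv=(R.from_matrix(M.T@T)).as_rotvec()
                               ~~~~~~~~~~~~~^^^^^^^
  File "scipy/spatial/transform/_rotation.pyx", line 1143, in scipy.spatial.transform._rotation.Rotation.from_matrix
ValueError: Non-positive determinant (left-handed or null coordinate frame) in rotation matrix 0: [[-3.63050610e-01 -9.31769421e-01  2.74359481e-05]
 [-9.31769343e-01  3.63050591e-01  4.00171652e-04]
 [ 3.82828346e-04 -1.19718587e-04  9.99999920e-01]].
```

```bash
sed -i 's/\[s,-c,0\]/[-s,c,0]/' p.py
python3 - <<'E'
from p import *
plan([(.589,.27,.2,4,1),(.589,.27,.112,4,1)])
E
```

```text
at [0.1857 0.5967 0.2561] yaw 72.7 tilt 0.02 t 0.3 w 0.999
[-0.1607, -0.064, 0.0187] [-0.0, 0.0, 0.4] 1 rows>= 5
[-0.173, 0.0036, 0.0187] [-0.0, 0.0, 0.4] 1 rows>= 5
[-0.1579, 0.0707, 0.0188] [-0.0, 0.0, 0.399] 1 rows>= 5
[0.0001, -0.0, 0.088] [-0.0, 0.0, 0.0] 1 rows>= 3
```

Emit:
jog_arm(increments=[[-0.161, -0.064, 0.019, 0, 0, 0.4, 1], [-0.161, -0.064, 0.019, 0, 0, 0.4, 1], [-0.161, -0.064, 0.019, 0, 0, 0.4, 1], [-0.161, -0.064, 0.019, 0, 0, 0.4, 1], [-0.161, -0.064, 0.019, 0, 0, 0.4, 1]], grip_force=40)

```text
clock: 0.72
position: [0.3273, 0.482, 0.2368]
ee_rot: [0.349, 0.937, -0.001, 0.002]
ft_force: [1.6, -0.4, 0.1]
grip_width: 0.999
grasp_force: 0.0
```

Emit:
jog_arm(increments=[[-0.173, 0.004, 0.019, 0, 0, 0.4, 1], [-0.173, 0.004, 0.019, 0, 0, 0.4, 1], [-0.173, 0.004, 0.019, 0, 0, 0.4, 1], [-0.173, 0.004, 0.019, 0, 0, 0.4, 1], [-0.173, 0.004, 0.019, 0, 0, 0.4, 1]])

```text
clock: 1.13
position: [0.4609, 0.3725, 0.2178]
ee_rot: [0.528, 0.849, -0.001, 0.002]
ft_force: [-0.1, -0.7, 1.1]
grip_width: 0.997
grasp_force: 0.0
```

Emit:
jog_arm(increments=[[-0.158, 0.071, 0.018, 0, 0, 0.4, 1], [-0.158, 0.071, 0.018, 0, 0, 0.4, 1], [-0.158, 0.071, 0.018, 0, 0, 0.4, 1], [-0.158, 0.071, 0.018, 0, 0, 0.4, 1], [-0.158, 0.071, 0.018, 0, 0, 0.4, 1]])

```text
clock: 1.55
position: [0.5945, 0.2631, 0.1995]
ee_rot: [0.686, 0.728, -0.001, 0.002]
ft_force: [0.3, -1.6, 0.6]
grip_width: 0.992
grasp_force: 0.0
```

```bash
python3 - <<'E'
from p import *
plan([(.589,.27,.2,4,1),(.589,.27,.112,4,1)])
c=cam('side');save(c,'sw1.png',(180,80,330,200),4)
E
```

```text
at [0.5945 0.2631 0.1995] yaw 3.4 tilt 0.26 t 1.6 w 0.992
[0.0072, -0.0051, -0.0006] [0.001, 0.004, -0.01] 1 rows>= 1
[0.0, 0.0, 0.088] [0.0, 0.0, -0.0] 1 rows>= 3
```

View pics/sw1.png

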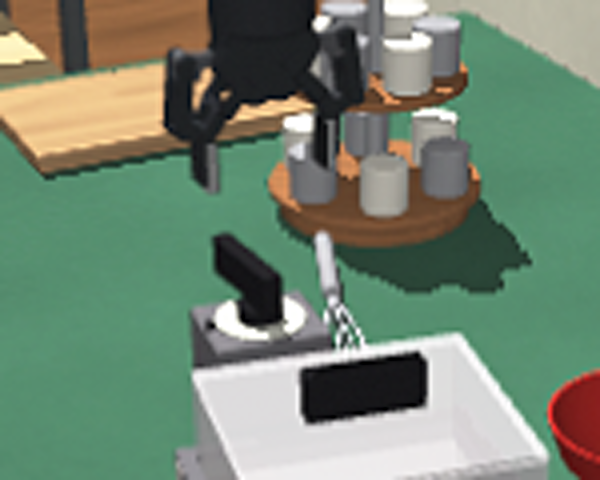

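The gripper is straddling the switch bar from above, with the bar at crop (245,280) and the fingers lined up on either side. I'll let it settle, then check the pose.

Emit:
jog_arm(increments=[[0, 0, 0, 0, 0, 0, 1], [0, 0, 0, 0, 0, 0, 1], [0, 0, 0, 0, 0, 0, 1]])

```text
clock: 1.85
position: [0.5889, 0.2721, 0.2004]
ee_rot: [0.681, 0.732, 0.0, -0.0]
ft_force: [0.1, 0.0, -0.2]
grip_width: 1.0
grasp_force: 0.0
```

```bash
python3 - <<'E'
from p import *
plan([(.589,.27,.112,4,1)])
E
```

```text
at [0.5889 0.2721 0.2004] yaw 4.1 tilt 0.06 t 1.9 w 1.0
[-0.0022, -0.0, 0.0884] [-0.0, -0.001, 0.002] 1 rows>= 3
```

Emit:
jog_arm(increments=[[-0.002, 0, 0.03, 0, 0, 0, 1], [-0.002, 0, 0.06, 0, 0, 0, 1], [-0.002, 0, 0.088, 0, 0, 0, 1], [-0.002, 0, 0.088, 0, 0, 0, 1], [-0.002, 0, 0.088, 0, 0, 0, -1]])

```text
clock: 2.27
position: [0.5887, 0.2692, 0.1118]
ee_rot: [0.682, 0.732, -0.001, -0.001]
ft_force: [0.9, 1.1, 1.7]
grip_width: 0.883
grasp_force: 0.0
```

Emit:
jog_arm(increments=[[0, 0, 0, 0, 0, 0, -1], [0, 0, 0, 0, 0, 0, -1], [0, 0, 0, 0, 0, 0, -1], [0, 0, 0, 0, 0, 0, -1], [0, 0, 0, 0, 0, 0, -1]])

```text
clock: 2.68
position: [0.5899, 0.2686, 0.1134]
ee_rot: [0.682, 0.731, 0.0, -0.0]
ft_force: [-4.7, -2.4, 10.7]
grip_width: 0.179
grasp_force: 40.1
```

Emit:
jog_arm(increments=[[0, 0, 0, 0, 0, 0, -1], [0, 0, 0, 0, 0, 0, -1], [0, 0, 0, 0, 0, 0, -1], [0, 0, 0, 0, 0, 0, -1], [0, 0, 0, 0, 0, 0, -1]])

```text
clock: 3.1
position: [0.5899, 0.2686, 0.1135]
ee_rot: [0.682, 0.731, 0.0, -0.0]
ft_force: [-5.2, -0.5, 7.4]
grip_width: 0.182
grasp_force: 40.0
```

Emit:
jog_arm(increments=[[0, 0, 0, 0, 0, -0.1, -1], [0, 0, 0, 0, 0, -0.2, -1], [0, 0, 0, 0, 0, -0.3, -1], [0, 0, 0, 0, 0, -0.4, -1], [0, 0, 0, 0, 0, -0.5, -1]])

```text
clock: 3.52
position: [0.5919, 0.2692, 0.1136]
ee_rot: [0.478, 0.878, 0.002, 0.001]
ft_force: [9.6, 5.4, -4.1]
grip_width: 0.183
grasp_force: 39.0
```

Emit:
jog_arm(increments=[[0, 0, 0, 0, 0, -0.1, -1], [0, 0, 0, 0, 0, -0.2, -1], [0, 0, 0, 0, 0, -0.3, -1], [0, 0, 0, 0, 0, -0.4, -1], [0, 0, 0, 0, 0, -0.5, -1]])

```text
clock: 3.93
position: [0.5934, 0.2709, 0.1136]
ee_rot: [0.246, 0.969, 0.004, 0.004]
ft_force: [20.8, 11.6, -13.3]
grip_width: 0.181
grasp_force: 26.8
```

Emit:
jog_arm(increments=[[0, 0, 0, 0, 0, -0.1, -1], [0, 0, 0, 0, 0, -0.2, -1], [0, 0, 0, 0, 0, -0.3, -1], [0, 0, 0, 0, 0, -0.38, -1], [0, 0, 0, 0, 0, -0.38, -1]])

```text
clock: 4.35
position: [0.5939, 0.2726, 0.1137]
ee_rot: [0.057, 0.998, 0.004, 0.005]
ft_force: [23.7, 18.1, -15.8]
grip_width: 0.179
grasp_force: 42.4
```

```bash
python3 - <<'E'
from p import *
plan([]);o=get_obs();print(o['ft_force'],o['torque'])
E
```

```text
at [0.5939 0.2726 0.1137] yaw 83.4 tilt 0.74 t 4.3 w 0.179
[ 23.71243969  18.11865295 -15.79587529] [ 3.18552027 -4.526372    0.03193585]
```

Emit:
jog_arm(increments=[[0, 0, 0, 0, 0, 0, 0.3], [0, 0, 0, 0, 0, 0, 1], [0, 0, 0, 0, 0, 0, 1], [0, 0, 0, 0, 0, 0, 1], [0, 0, 0, 0, 0, 0, 1]])

```text
clock: 4.77
position: [0.5899, 0.2681, 0.1123]
ee_rot: [0.061, 0.998, -0.0, -0.0]
ft_force: [0.3, -0.2, 0.8]
grip_width: 0.878
grasp_force: 0.0
```

Emit:
jog_arm(increments=[[0, 0, -0.04, 0, 0, 0, 1], [0, 0, -0.08, 0, 0, 0, 1], [0, 0, -0.12, 0, 0, 0, 1], [0, 0, -0.12, 0, 0, 0, 1]])

```text
clock: 5.1
position: [0.5929, 0.2694, 0.2417]
ee_rot: [0.061, 0.998, 0.003, 0.005]
ft_force: [0.3, -0.2, 1.7]
grip_width: 0.996
grasp_force: 0.0
```

```bash
python3 - <<'E'
from p import *
plan([(.561,.036,.23,81,1),(.561,.036,.151,81,1)])
from m import bar
c=cam('side'); t=cam('top'); 
print(bar(c,.098,.125,.116,(.589,.272)))
save(c,'sw2.png',(180,80,330,200),4)
E
```

```text
at [0.5929 0.2694 0.2417] yaw 83.0 tilt 0.71 t 5.1 w 0.996
[0.0016, -0.1178, 0.005] [0.004, 0.005, 0.017] 1 rows>= 3
[-0.0004, -0.1179, 0.0054] [0.003, 0.005, 0.018] 1 rows>= 3
[0.0, 0.0, 0.079] [0.0, 0.0, -0.0] 1 rows>= 2
(array([0.55954798, 0.25513501]), np.float64(-7.936703376712301), np.float64(0.0899779260860644), np.float64(0.051057191898724964), np.float64(0.11507593036267205))
```

View pics/sw2.png

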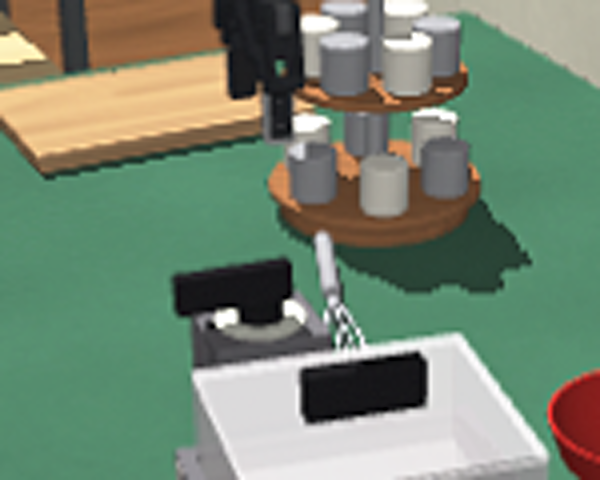

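The switch bar now points toward the robot over the peg (crop 175–290, 285), so it's OFF and released. Next I go to the lid bar.

Emit:
jog_arm(increments=[[0, -0.035, 0, 0, 0, 0.019, 1], [0, -0.075, 0, 0, 0, 0.038, 1], [0, -0.115, 0, 0, 0, 0.038, 1], [0, -0.155, 0, 0, 0, 0.038, 1], [0, -0.19, 0, 0, 0, 0.038, 1]])

```text
clock: 5.62
position: [0.5656, 0.0767, 0.2307]
ee_rot: [0.08, 0.997, -0.001, -0.001]
ft_force: [0.5, -0.3, 0.8]
grip_width: 1.002
grasp_force: 0.0
```

Emit:
jog_arm(increments=[[0, -0.03, 0, 0, 0, 0, 1], [0, -0.042, 0, 0, 0, 0, 1], [0, -0.042, 0, 0, 0, 0, 1], [0, -0.042, 0, 0, 0, 0, 1], [0, -0.042, 0, 0, 0, 0, 1]])

```text
clock: 6.03
position: [0.5601, 0.0401, 0.2315]
ee_rot: [0.079, 0.997, 0.0, -0.001]
ft_force: [0.3, 0.0, 0.4]
grip_width: 1.001
grasp_force: 0.0
```

```bash
python3 - <<'E'
from p import *
plan([(.561,.036,.151,80.9,1)])
from m import bar
t=cam('top'); print(bar(t,.098,.125,.116,(.589,.272)))
E
```

```text
at [0.5601 0.0401 0.2315] yaw 81.0 tilt 0.07 t 6.0 w 1.001
[-0.0017, -0.0039, 0.0805] [0.0, -0.001, 0.001] 1 rows>= 2
(array([0.56910459, 0.27290274]), np.float64(-5.682860896350569), np.float64(0.09002726071552469), np.float64(0.020654473682822905), np.float64(0.11806028544374524))
```

Emit:
jog_arm(increments=[[-0.002, -0.004, 0.03, 0, 0, 0, 0.6], [-0.002, -0.004, 0.06, 0, 0, 0, 0.3], [-0.002, -0.004, 0.08, 0, 0, 0, 0.3], [-0.002, -0.004, 0.08, 0, 0, 0, 0.3], [-0.002, -0.004, 0.08, 0, 0, 0, -1]], grip_force=90)

```text
clock: 6.5
position: [0.5612, 0.0352, 0.1517]
ee_rot: [0.079, 0.997, -0.0, -0.001]
ft_force: [1.1, -0.5, 0.9]
grip_width: 0.528
grasp_force: 0.0
```

Emit:
jog_arm(increments=[[0, 0, 0, 0, 0, 0, -1], [0, 0, 0, 0, 0, 0, -1], [0, 0, 0, 0, 0, 0, -1], [0, 0, 0, 0, 0, 0, -1], [0, 0, 0, 0, 0, 0, -1]])

```text
clock: 6.92
position: [0.5627, 0.0346, 0.1544]
ee_rot: [0.08, 0.997, 0.001, 0.002]
ft_force: [-0.2, 1.4, 6.2]
grip_width: 0.196
grasp_force: 89.1
```

```bash
python3 - <<'E'
from p import *
plan([(.561,.036,.25,80.9,-1),(.37,.31,.25,80.9,-1),(.37,.31,.12,80.9,-1)])
o=get_obs(); print(o['ft_force'])
E
```

```text
at [0.5627 0.0346 0.1544] yaw 80.9 tilt 0.2 t 6.9 w 0.196
[0.0016, 0.0013, -0.0956] [0.002, 0.003, -0.001] -1 rows>= 3
[0.1159, 0.1202, -0.0001] [-0.0, 0.0, 0.0] -1 rows>= 5
[0.116, 0.1202, -0.0001] [-0.0, 0.0, 0.0] -1 rows>= 5
[-0.0, 0.0001, 0.13] [-0.0, 0.0, 0.0] -1 rows>= 4
[-0.22070264  1.43197475  6.20831022]
```

Emit:
jog_arm(increments=[[0, 0, -0.01, 0, 0, 0, -1], [0, 0, -0.025, 0, 0, 0, -1], [0, 0, -0.05, 0, 0, 0, -1], [0, 0, -0.08, 0, 0, 0, -1], [0, 0, -0.1, 0, 0, 0, -1]])

```text
clock: 7.33
position: [0.5618, 0.0339, 0.2556]
ee_rot: [0.08, 0.997, 0.0, 0.001]
ft_force: [0.9, -0.1, -4.7]
grip_width: 0.19
grasp_force: 88.5
```

Emit:
jog_arm(increments=[[0, 0, 0, 0, 0, 0, -1], [0.01, 0.01, 0, 0, 0, 0, -1], [0.03, 0.03, 0, 0, 0, 0, -1], [0.05, 0.05, 0, 0, 0, 0, -1], [0.07, 0.073, 0, 0, 0, 0, -1]])

```text
clock: 7.75
position: [0.5029, 0.1171, 0.2514]
ee_rot: [0.081, 0.997, -0.0, -0.001]
ft_force: [1.1, 0.2, -4.6]
grip_width: 0.194
grasp_force: 88.3
```

Emit:
jog_arm(increments=[[0.02, 0.02, 0, 0, 0, 0, -1], [0.04, 0.041, 0, 0, 0, 0, -1], [0.06, 0.062, 0, 0, 0, 0, -1], [0.08, 0.083, 0, 0, 0, 0, -1], [0.1, 0.104, 0, 0, 0, 0, -1]])

```text
clock: 8.17
position: [0.4205, 0.2365, 0.2516]
ee_rot: [0.08, 0.997, -0.0, -0.0]
ft_force: [0.2, 0.6, -4.4]
grip_width: 0.195
grasp_force: 88.3
```

Emit:
jog_arm(increments=[[0.02, 0.02, 0, 0, 0, 0, -1], [0.04, 0.041, 0, 0, 0, 0, -1], [0.05, 0.055, 0, 0, 0, 0, -1], [0.06, 0.063, 0, 0, 0, 0, -1], [0.06, 0.063, 0, 0, 0, 0, -1]])

```text
clock: 8.58
position: [0.3703, 0.3096, 0.2516]
ee_rot: [0.078, 0.997, -0.0, -0.001]
ft_force: [-0.6, 0.7, -4.1]
grip_width: 0.191
grasp_force: 88.3
```

```bash
python3 - <<'E'
from p import *
plan([(.37,.31,.12,80.9,-1)])
o=get_obs(); print(o['ft_force'])
t=cam('top');save(t,'lid1.png',(80,100,420,355),2.2)
E
```

```text
at [0.3703 0.3096 0.2516] yaw 81.1 tilt 0.09 t 8.6 w 0.191
[0.0001, 0.0004, 0.1316] [-0.0, -0.002, 0.003] -1 rows>= 4
[-0.60077203  0.65141382 -4.10979827]
```

View pics/lid1.png

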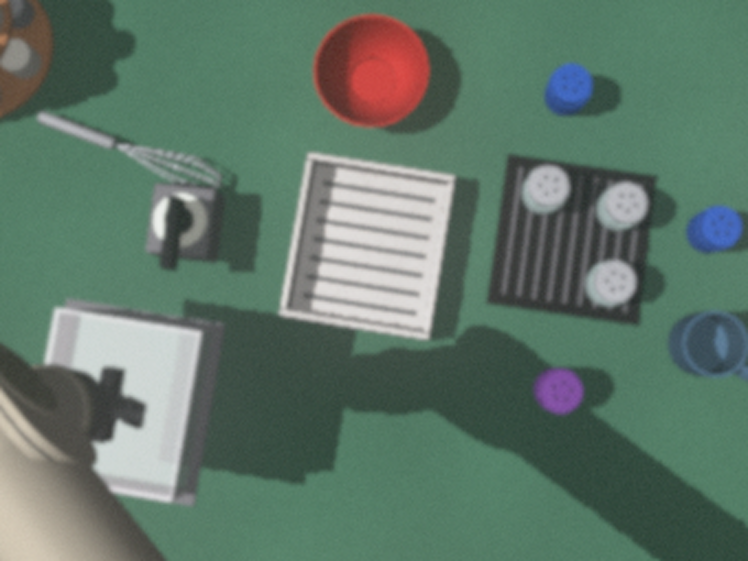

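The lid is held level over the near-left table, the handle is still OFF, and the dryer is open and empty. Now I lower the lid.

Emit:
jog_arm(increments=[[0, 0, 0.035, 0, 0, 0, -1], [0, 0, 0.07, 0, 0, 0, -1], [0, 0, 0.1, 0, 0, 0, -1], [0, 0, 0.12, 0, 0, 0, -1], [0, 0, 0.125, 0, 0, 0, -1]])

```text
clock: 9.05
position: [0.3716, 0.3048, 0.1234]
ee_rot: [0.081, 0.997, -0.003, -0.002]
ft_force: [0.3, -1.0, -5.0]
grip_width: 0.189
grasp_force: 88.5
```

Emit:
jog_arm(increments=[[0, 0, 0.003, 0, 0, 0, -1], [0, 0, 0.006, 0, 0, 0, -1], [0, 0, 0.009, 0, 0, 0, -1], [0, 0, 0.009, 0, 0, 0, -1]])

```text
clock: 9.38
position: [0.3733, 0.3078, 0.119]
ee_rot: [0.08, 0.997, 0.001, 0.001]
ft_force: [-0.5, 0.0, -4.6]
grip_width: 0.192
grasp_force: 88.4
```

Emit:
jog_arm(increments=[[0, 0, 0.002, 0, 0, 0, -1], [0, 0, 0.003, 0, 0, 0, -1], [0, 0, 0.003, 0, 0, 0, -1]])

```text
clock: 9.63
position: [0.3732, 0.3079, 0.1164]
ee_rot: [0.08, 0.997, 0.001, 0.001]
ft_force: [-2.5, -1.7, 3.1]
grip_width: 0.19
grasp_force: 89.6
```

Emit:
jog_arm(increments=[[0, 0, 0, 0, 0, 0, 0.2], [0, 0, 0, 0, 0, 0, 0.2], [0, 0, 0, 0, 0, 0, 0.2], [0, 0, 0, 0, 0, 0, 0.2]])

```text
clock: 9.97
position: [0.3729, 0.3077, 0.1155]
ee_rot: [0.08, 0.997, 0.0, 0.0]
ft_force: [-0.5, 0.1, -0.1]
grip_width: 0.596
grasp_force: 0.0
```

Emit:
jog_arm(increments=[[0, 0, -0.03, 0, 0, 0, 0.3], [0, 0, -0.06, 0, 0, 0, 0.5], [0, 0, -0.09, 0, 0, 0, 1], [0, 0, -0.1, 0, 0, 0, 1], [0, 0, -0.1, 0, 0, 0, 1]])

```text
clock: 10.38
position: [0.3739, 0.3086, 0.2183]
ee_rot: [0.08, 0.997, 0.002, 0.002]
ft_force: [-0.1, 0.2, -0.9]
grip_width: 1.0
grasp_force: 0.0
```

```bash
cat > sh.py <<'E'
from m import *
np.set_printoptions(precision=4,suppress=True)
def shakers(c):
    P=cloud(c); m=(P[:,:,2]>.060)&(P[:,:,2]<.09)&(P[:,:,0]>.3)&(P[:,:,0]<.75)&(P[:,:,1]<.13)&(P[:,:,1]>-.5)&(c['color'].min(2)>100)
    out=[]
    for ce,st,mm in blobs(m,60):
        # circle of the cap top: min enclosing circle on plane of its height
        z=np.percentile(P[mm][:,2],50); q=plane(c,np.argwhere(mm)[:,::-1],z)[:,:2].astype(np.float32)
        cc,r=cv2.minEnclosingCircle(q); e=q.mean(0); out.append((ce,e,np.array(cc),r,z))
    return out
E
python3 - <<'E'
from sh import *
from p import *
t=cam('top');s=cam('side')
for n,c in(('t',t),('s',s)):
    for r in shakers(c): print(n,*r)
a=sorted([r[0] for r in shakers(t)],key=lambda v:v[0]);print(a)
print('lid bar',bar(t,.095,.13,.117,(.37,.31)))
P=cloud(t); m=(P[:,:,2]>.03)&(P[:,:,2]<.065); m[:,200:]&=True; m[:,:200]=0;m[:,295:]=0;m[:165]=0;m[260:]=0
r=rect(max(blobs(m,100),key=lambda b:b[1][4])[2]); q=plane(t,r,.05); print(q,q.mean(0))
plan([(.50,.1,.25,30,1)])
E
```

```text
t [328.6973 184.551 ] [ 0.6299 -0.1908] [ 0.6294 -0.19  ] 0.027713216841220856 0.07518789463117503
t [363.8467 192.3967] [ 0.6077 -0.2873] [ 0.6075 -0.2875] 0.027960728853940964 0.07514577646924603
t [358.7735 228.0874] [ 0.5094 -0.2708] [ 0.51   -0.2707] 0.028151648119091988 0.07525851293230934
s [341.994  239.2455] [ 0.6249 -0.1978] [ 0.6237 -0.1994] 0.03766440600156784 0.07530597830464297
s [358.9455 266.8985] [ 0.6037 -0.2947] [ 0.6045 -0.2962] 0.034514397382736206 0.07487929074589861
s [314.954  276.3425] [ 0.5056 -0.2779] [ 0.5053 -0.2787] 0.03423096239566803 0.07505381297400349
[array([328.6973, 184.551 ]), array([358.7735, 228.0874]), array([363.8467, 192.3967])]
lid bar (array([0.3937, 0.3   ]), np.float64(-178.73147490092947), np.float64(0.024109672131892745), np.float64(0.034053360615091996), np.float64(0.11787258703898096))
[[ 0.4706  0.1479  0.05  ]
 [ 0.6816  0.1152  0.05  ]
 [ 0.6482 -0.0763  0.05  ]
 [ 0.4391 -0.0404  0.05  ]] [0.5599 0.0366 0.05  ]
at [0.3727 0.3075 0.2149] yaw 80.8 tilt 0.01 t 10.5 w 1.001
[-0.0794, -0.0923, -0.0176] [0.0, 0.0, 0.444] 1 rows>= 4
[-0.1113, -0.0493, -0.0175] [0.0, -0.0, 0.443] 1 rows>= 4
```

```bash
python3 - <<'E'
from p import *
plan([(.63,-.191,.16,-9,1),(.63,-.191,.06,-9,1),(.63,-.191,.19,-9,-1),(.595,-.012,.19,-9,-1)])
E
```

```text
at [0.3727 0.3075 0.2149] yaw 80.8 tilt 0.01 t 10.5 w 1.001
[-0.1111, -0.1504, 0.0183] [0.0, -0.0, 0.523] 1 rows>= 5
[-0.1714, -0.0748, 0.0183] [0.0, -0.0, 0.523] 1 rows>= 5
[-0.1859, 0.0208, 0.0182] [0.0, -0.0, 0.522] 1 rows>= 5
[0.0, -0.0, 0.1] [0.0, -0.0, 0.0] 1 rows>= 3
[0.0001, -0.0, -0.13] [0.0, -0.0, 0.0] -1 rows>= 4
[0.1713, -0.0626, 0.0001] [0.0, -0.0, 0.0] -1 rows>= 5
```

Emit:
jog_arm(increments=[[-0.111, -0.15, 0.018, 0, 0, 0.523, 1], [-0.111, -0.15, 0.018, 0, 0, 0.523, 1], [-0.111, -0.15, 0.018, 0, 0, 0.523, 1], [-0.111, -0.15, 0.018, 0, 0, 0.523, 1], [-0.111, -0.15, 0.018, 0, 0, 0.523, 1]])

```text
clock: 10.9
position: [0.4592, 0.1365, 0.1952]
ee_rot: [0.34, 0.94, -0.002, -0.001]
ft_force: [0.9, -0.6, 0.3]
grip_width: 0.997
grasp_force: 0.0
```

Emit:
jog_arm(increments=[[-0.171, -0.075, 0.018, 0, 0, 0.523, 1], [-0.171, -0.075, 0.018, 0, 0, 0.523, 1], [-0.171, -0.075, 0.018, 0, 0, 0.523, 1], [-0.171, -0.075, 0.018, 0, 0, 0.523, 1], [-0.171, -0.075, 0.018, 0, 0, 0.523, 1]])

```text
clock: 11.32
position: [0.5441, -0.0294, 0.1774]
ee_rot: [0.571, 0.821, -0.001, -0.0]
ft_force: [-0.5, -0.7, 0.8]
grip_width: 0.998
grasp_force: 0.0
```

Emit:
jog_arm(increments=[[-0.186, 0.021, 0.018, 0, 0, 0.523, 1], [-0.186, 0.021, 0.018, 0, 0, 0.523, 1], [-0.186, 0.021, 0.018, 0, 0, 0.523, 1], [-0.186, 0.021, 0.018, 0, 0, 0.523, 1], [-0.186, 0.021, 0.018, 0, 0, 0.523, 1]])

```text
clock: 11.73
position: [0.6297, -0.1949, 0.1588]
ee_rot: [0.764, 0.646, -0.002, -0.0]
ft_force: [-0.5, -0.6, -0.2]
grip_width: 1.006
grasp_force: 0.0
```

Emit:
jog_arm(increments=[[0, 0, 0, 0, 0, 0, 1], [0, 0, 0, 0, 0, 0, 1], [0, 0, 0, 0, 0, 0, 1], [0, 0, 0, 0, 0, 0, 1]])

```text
clock: 12.07
position: [0.6297, -0.1886, 0.1607]
ee_rot: [0.76, 0.65, 0.0, -0.001]
ft_force: [-0.2, 1.0, 0.6]
grip_width: 1.0
grasp_force: 0.0
```

```bash
python3 - <<'E'
from p import *
from sh import *
for r in shakers(cam('side')): print(*r)
plan([(.63,-.191,.06,-9,1)])
E
```

```text
[341.8261 239.3971] [ 0.6244 -0.1979] [ 0.6261 -0.1989] 0.03634797781705856 0.07517617771187657
[359.6933 267.8233] [ 0.6036 -0.2976] [ 0.6047 -0.296 ] 0.034540120512247086 0.0746043629475821
[314.5423 276.3387] [ 0.5049 -0.2775] [ 0.5052 -0.2788] 0.03447256237268448 0.07499092962222553
at [ 0.6298 -0.1888  0.1611] yaw -8.9 tilt 0.06 t 12.1 w 0.998
[-0.0023, 0.0006, 0.1011] [-0.0, -0.001, 0.002] 1 rows>= 3
```

Emit:
jog_arm(increments=[[-0.002, 0, 0.035, 0, 0, 0, 1], [-0.002, 0, 0.07, 0, 0, 0, 1], [-0.002, 0, 0.09, 0, 0, 0, 1], [-0.002, 0, 0.1, 0, 0, 0, 1], [-0.002, 0, 0.1, 0, 0, 0, 1]], grip_force=45)

```text
clock: 12.53
position: [0.6283, -0.1911, 0.0592]
ee_rot: [0.76, 0.65, -0.001, -0.002]
ft_force: [-0.5, 1.2, 0.4]
grip_width: 0.995
grasp_force: 0.0
```

Emit:
jog_arm(increments=[[0, 0, 0, 0, 0, 0, -1], [0, 0, 0, 0, 0, 0, -1], [0, 0, 0, 0, 0, 0, -1], [0, 0, 0, 0, 0, 0, -1], [0, 0, 0, 0, 0, 0, -1]])

```text
clock: 12.95
position: [0.6308, -0.1928, 0.0637]
ee_rot: [0.761, 0.649, 0.001, 0.001]
ft_force: [-0.3, 0.5, 7.0]
grip_width: 0.636
grasp_force: 47.4
```

Emit:
jog_arm(increments=[[0, 0, -0.01, 0, 0, 0, -1], [0, 0, -0.04, 0, 0, 0, -1], [0, 0, -0.08, 0, 0, 0, -1], [0, 0, -0.12, 0, 0, 0, -1], [0, 0, -0.13, 0, 0, 0, -1]])

```text
clock: 13.37
position: [0.6318, -0.1938, 0.1997]
ee_rot: [0.761, 0.649, 0.003, 0.004]
ft_force: [-0.0, -1.6, 0.4]
grip_width: 0.635
grasp_force: 47.9
```

Emit:
jog_arm(increments=[[0.035, -0.012, 0, 0, 0, 0, -1], [0.07, -0.025, 0, 0, 0, 0, -1], [0.105, -0.038, 0, 0, 0, 0, -1], [0.14, -0.051, 0, 0, 0, 0, -1], [0.171, -0.063, 0, 0, 0, 0, -1]])

```text
clock: 13.78
position: [0.5937, -0.0113, 0.1925]
ee_rot: [0.76, 0.649, 0.001, 0.0]
ft_force: [0.7, 0.3, -1.2]
grip_width: 0.641
grasp_force: 48.1
```

Emit:
jog_arm(increments=[[0, 0, 0, 0, 0, 0, -1], [0, 0, 0, 0, 0, 0, -1], [0, 0, 0, 0, 0, 0, -1]])

```text
clock: 14.03
position: [0.5944, -0.0145, 0.1922]
ee_rot: [0.761, 0.649, 0.0, 0.001]
ft_force: [-0.1, -0.6, -0.5]
grip_width: 0.637
grasp_force: 48.1
```

```bash
python3 - <<'E'
from p import *
plan([(.595,-.012,.068,-9,-1)])
for n in('side',):
    c=cam(n);save(c,'a1.png',(200,130,440,330),3)
E
```

```text
at [ 0.5944 -0.0145  0.1922] yaw -9.1 tilt 0.07 t 14.0 w 0.637
[0.0026, 0.0001, 0.1242] [0.001, 0.0, -0.001] -1 rows>= 3
```

View pics/a1.png

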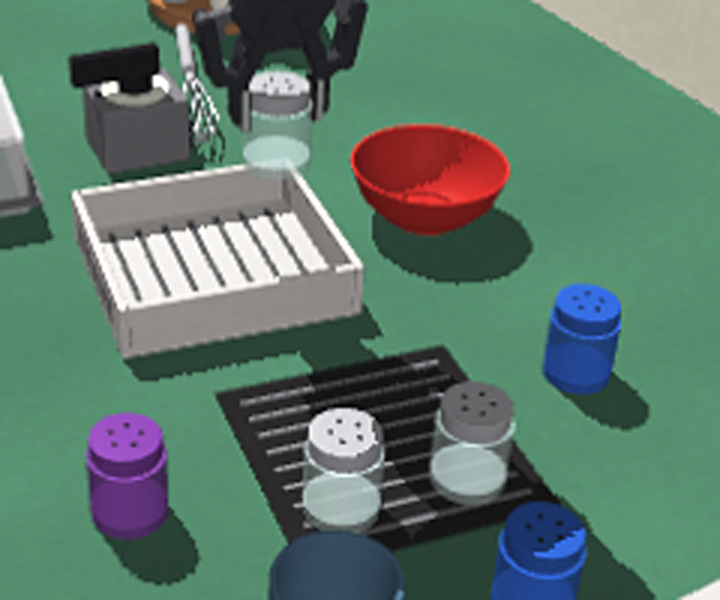

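The shaker is held upright above the dryer (crop 277,120). Now I lower it.

Emit:
jog_arm(increments=[[0.002, 0, 0.03, 0, 0, 0, -1], [0.002, 0, 0.06, 0, 0, 0, -1], [0.002, 0, 0.09, 0, 0, 0, -1], [0.002, 0, 0.11, 0, 0, 0, -1], [0.002, 0, 0.116, 0, 0, 0, -1]])

```text
clock: 14.5
position: [0.5926, -0.0137, 0.0719]
ee_rot: [0.762, 0.648, -0.002, -0.001]
ft_force: [-1.2, -0.7, -1.2]
grip_width: 0.638
grasp_force: 48.1
```

Emit:
jog_arm(increments=[[0, 0, 0.002, 0, 0, 0, -1], [0, 0, 0.004, 0, 0, 0, -1], [0, 0, 0.005, 0, 0, 0, -1], [0, 0, 0.005, 0, 0, 0, -1]])

```text
clock: 14.83
position: [0.5954, -0.012, 0.0716]
ee_rot: [0.761, 0.649, 0.001, 0.001]
ft_force: [-0.7, 0.7, -1.2]
grip_width: 0.64
grasp_force: 48.1
```

Emit:
jog_arm(increments=[[0, 0, 0.002, 0, 0, 0, -1], [0, 0, 0.002, 0, 0, 0, -1]])

```text
clock: 15.0
position: [0.5954, -0.0117, 0.0697]
ee_rot: [0.761, 0.649, 0.001, 0.001]
ft_force: [-0.8, -0.2, 4.4]
grip_width: 0.641
grasp_force: 48.6
```

Emit:
jog_arm(increments=[[0, 0, 0.001, 0, 0, 0, -1], [0, 0, 0.001, 0, 0, 0, -1]])

```text
clock: 15.17
position: [0.5955, -0.0117, 0.0696]
ee_rot: [0.761, 0.649, 0.001, 0.0]
ft_force: [-6.3, -0.6, 14.6]
grip_width: 0.636
grasp_force: 49.8
```

Emit:
jog_arm(increments=[[0, 0, -0.001, 0, 0, 0, 0.6], [0, 0, -0.001, 0, 0, 0, 0.6], [0, 0, -0.001, 0, 0, 0, 0.6], [0, 0, -0.001, 0, 0, 0, 0.6]])

```text
clock: 15.5
position: [0.5946, -0.0117, 0.0683]
ee_rot: [0.761, 0.649, 0.0, 0.0]
ft_force: [0.1, 0.2, 0.1]
grip_width: 0.8
grasp_force: 0.0
```

Emit:
jog_arm(increments=[[0, 0, -0.03, 0, 0, 0, 0.6], [0, 0, -0.06, 0, 0, 0, 0.6], [0, 0, -0.09, 0, 0, 0, 1], [0, 0, -0.12, 0, 0, 0, 1], [0, 0, -0.12, 0, 0, 0, 1]])

```text
clock: 15.92
position: [0.5972, -0.012, 0.1945]
ee_rot: [0.761, 0.649, 0.004, 0.002]
ft_force: [0.5, 0.5, -0.5]
grip_width: 1.002
grasp_force: 0.0
```

```bash
python3 - <<'E'
from p import *
from sh import *
t=cam('top')
for r in shakers(t): print(*r)
plan([(.6078,-.287,.16,-9,1)])
E
```

```text
[358.7591 228.0066] [ 0.5097 -0.2708] [ 0.5097 -0.2706] 0.027599528431892395 0.0752398325432806
at [ 0.5962 -0.0118  0.1916] yaw -9.1 tilt 0.34 t 16.0 w 1.0
[-0.135, 0.0273, 0.0157] [0.003, -0.001, -0.001] 1 rows>= 4
[-0.135, 0.0272, 0.0158] [0.003, -0.001, -0.0] 1 rows>= 4
```

Emit:
jog_arm(increments=[[-0.04, 0.008, 0, 0, 0, 0, 1], [-0.08, 0.016, 0, 0, 0, 0, 1], [-0.12, 0.024, 0, 0, 0, 0, 1], [-0.16, 0.032, 0, 0, 0, 0, 1], [-0.17, 0.034, 0, 0, 0, 0, 1]])

```text
clock: 16.38
position: [0.5992, -0.1931, 0.1873]
ee_rot: [0.763, 0.646, -0.002, 0.001]
ft_force: [-1.0, -1.3, 0.7]
grip_width: 0.996
grasp_force: 0.0
```

```bash
sed -i 's/min(2)>100/min(2)>50/' sh.py; python3 - <<'E'
from p import *
from sh import *
for n in ('top','side'):
    for r in shakers(cam(n)): print(n,*r)
plan([(.6078,-.287,.16,-9,1)])
E
```

```text
top [263.4873 197.538 ] [ 0.5938 -0.011 ] [ 0.5939 -0.0116] 0.027834389358758926 0.08088938117243405
top [405.7699 207.177 ] [ 0.5667 -0.403 ] [ 0.5755 -0.4039] 0.025303324684500694 0.07111515234398369
top [365.873  229.5556] [ 0.5054 -0.2902] [ 0.5069 -0.2865] 0.020535189658403397 0.07488723330059144
top [404.2429 256.83  ] [ 0.4307 -0.392 ] [ 0.4234 -0.3992] 0.05674534663558006 0.07885222508829992
side [290.7715 204.2671] [ 0.5865 -0.0224] [ 0.586  -0.0222] 0.04451340436935425 0.0801757054929747
side [358.6807 267.0163] [ 0.6031 -0.2946] [ 0.6024 -0.2952] 0.035411056131124496 0.07468874521884594
side [240.9515 275.2636] [ 0.3732 -0.2031] [ 0.3714 -0.2029] 0.027576826512813568 0.07163436421904107
side [314.581  276.5054] [ 0.5047 -0.2779] [ 0.5047 -0.278 ] 0.034327685832977295 0.0749122725936272
side [373.8415 308.7195] [ 0.5605 -0.406 ] [ 0.5628 -0.4049] 0.01716688834130764 0.07151768912239564
side [312.0395 326.2982] [ 0.4311 -0.3931] [ 0.4299 -0.3953] 0.05093426629900932 0.07714306123192916
at [ 0.6   -0.189  0.187] yaw -9.4 tilt 0.14 t 16.5 w 0.997
[-0.0953, 0.0237, 0.0272] [-0.002, 0.002, -0.007] 1 rows>= 3
```

Emit:
jog_arm(increments=[[-0.04, 0.01, 0.01, 0, 0, -0.005, 1], [-0.07, 0.02, 0.02, 0, 0, -0.005, 1], [-0.096, 0.023, 0.027, 0, 0, -0.005, 1], [-0.096, 0.023, 0.027, 0, 0, -0.005, 1], [-0.096, 0.023, 0.027, 0, 0, -0.005, 1]])

```text
clock: 16.9
position: [0.608, -0.2839, 0.1595]
ee_rot: [0.76, 0.65, -0.001, -0.001]
ft_force: [0.2, 0.3, -1.0]
grip_width: 1.003
grasp_force: 0.0
```

```bash
python3 - <<'E'
from p import *
plan([(.6078,-.287,.061,-9,1)])
E
```

```text
at [ 0.608  -0.2839  0.1595] yaw -8.9 tilt 0.15 t 16.9 w 1.003
[-0.0031, 0.0005, 0.0985] [-0.003, -0.0, 0.002] 1 rows>= 3
```

Emit:
jog_arm(increments=[[-0.003, 0, 0.035, 0, 0, 0, 1], [-0.003, 0, 0.07, 0, 0, 0, 1], [-0.003, 0, 0.09, 0, 0, 0, 1], [-0.003, 0, 0.098, 0, 0, 0, 1], [-0.003, 0, 0.098, 0, 0, 0, 1]])

```text
clock: 17.32
position: [0.608, -0.2838, 0.0611]
ee_rot: [0.758, 0.652, -0.0, -0.002]
ft_force: [0.4, 0.4, 0.4]
grip_width: 1.003
grasp_force: 0.0
```

Emit:
jog_arm(increments=[[0, 0, 0, 0, 0, 0, -1], [0, 0, 0, 0, 0, 0, -1], [0, 0, 0, 0, 0, 0, -1], [0, 0, 0, 0, 0, 0, -1], [0, 0, 0, 0, 0, 0, -1]])

```text
clock: 17.73
position: [0.6098, -0.2866, 0.0657]
ee_rot: [0.759, 0.651, 0.001, 0.001]
ft_force: [-0.8, 1.1, 7.5]
grip_width: 0.638
grasp_force: 47.6
```

Emit:
jog_arm(increments=[[0, 0, -0.01, 0, 0, 0, -1], [0, 0, -0.04, 0, 0, 0, -1], [0, 0, -0.08, 0, 0, 0, -1], [0, 0, -0.12, 0, 0, 0, -1], [0, 0, -0.13, 0, 0, 0, -1]])

```text
clock: 18.15
position: [0.6105, -0.288, 0.2018]
ee_rot: [0.759, 0.651, 0.002, 0.004]
ft_force: [0.1, -0.5, -0.5]
grip_width: 0.636
grasp_force: 48.1
```

Emit:
jog_arm(increments=[[0.035, -0.006, 0, 0, 0, 0, -1], [0.07, -0.011, 0, 0, 0, 0, -1], [0.105, -0.017, 0, 0, 0, 0, -1], [0.14, -0.022, 0, 0, 0, 0, -1], [0.177, -0.028, 0, 0, 0, 0, -1]])

```text
clock: 18.57
position: [0.6076, -0.1061, 0.1944]
ee_rot: [0.759, 0.651, 0.0, 0.0]
ft_force: [0.6, -0.7, -1.0]
grip_width: 0.639
grasp_force: 48.2
```

Emit:
jog_arm(increments=[[0.035, -0.006, 0, 0, 0, 0, -1], [0.07, -0.011, 0, 0, 0, 0, -1], [0.105, -0.017, 0, 0, 0, 0, -1], [0.14, -0.022, 0, 0, 0, 0, -1], [0.177, -0.028, 0, 0, 0, 0, -1]])

```text
clock: 18.98
position: [0.607, 0.0731, 0.1946]
ee_rot: [0.759, 0.651, 0.001, 0.0]
ft_force: [0.8, -0.0, -0.9]
grip_width: 0.637
grasp_force: 48.2
```

Emit:
jog_arm(increments=[[0, 0, 0, 0, 0, 0, -1], [0, 0, 0, 0, 0, 0, -1], [0, 0, 0, 0, 0, 0, -1]])

```text
clock: 19.23
position: [0.6072, 0.0713, 0.194]
ee_rot: [0.759, 0.651, 0.0, 0.0]
ft_force: [0.7, -0.5, -1.6]
grip_width: 0.636
grasp_force: 48.1
```

```bash
python3 - <<'E'
from p import *
from sh import *
for r in shakers(cam('side')): print(*r)
plan([(.608,.071,.0705,-9,-1)])
E
```

```text
[290.8214 204.2619] [ 0.5866 -0.0225] [ 0.588  -0.0233] 0.04428660869598389 0.0802272983217191
[241.     275.2766] [ 0.3732 -0.2031] [ 0.3722 -0.2028] 0.026836887001991272 0.07162895325474261
[314.5584 276.6472] [ 0.5044 -0.2783] [ 0.5047 -0.2799] 0.03565613180398941 0.07496107731933577
[381.2751 306.429 ] [ 0.5769 -0.4078] [ 0.5773 -0.4075] 0.025722598657011986 0.07156695730973756
[312.6337 331.3921] [ 0.4273 -0.4021] [ 0.4222 -0.4059] 0.06630219519138336 0.0748445862028751
at [0.6073 0.0705 0.194 ] yaw -8.9 tilt 0.05 t 19.3 w 0.633
[0.0006, 0.0006, 0.1235] [0.001, 0.0, 0.002] -1 rows>= 3
```

Emit:
jog_arm(increments=[[0.001, 0.001, 0.03, 0, 0, 0, -1], [0.001, 0.001, 0.06, 0, 0, 0, -1], [0.001, 0.001, 0.09, 0, 0, 0, -1], [0.001, 0.001, 0.11, 0, 0, 0, -1], [0.001, 0.001, 0.115, 0, 0, 0, -1]])

```text
clock: 19.7
position: [0.6062, 0.0706, 0.0748]
ee_rot: [0.76, 0.65, -0.003, -0.001]
ft_force: [0.3, -0.9, -1.6]
grip_width: 0.64
grasp_force: 48.1
```

Emit:
jog_arm(increments=[[0, 0, 0.002, 0, 0, 0, -1], [0, 0, 0.004, 0, 0, 0, -1], [0, 0, 0.006, 0, 0, 0, -1], [0, 0, 0.006, 0, 0, 0, -1]])

```text
clock: 20.03
position: [0.609, 0.0727, 0.0735]
ee_rot: [0.759, 0.651, 0.001, 0.0]
ft_force: [0.1, -0.6, -1.5]
grip_width: 0.631
grasp_force: 48.1
```

Emit:
jog_arm(increments=[[0, 0, 0.001, 0, 0, 0, -1], [0, 0, 0.001, 0, 0, 0, -1]])

```text
clock: 20.2
position: [0.6086, 0.073, 0.0719]
ee_rot: [0.759, 0.651, 0.001, 0.0]
ft_force: [-0.6, -0.8, -1.3]
grip_width: 0.636
grasp_force: 48.1
```

Emit:
jog_arm(increments=[[0, 0, 0.001, 0, 0, 0, -1], [0, 0, 0.001, 0, 0, 0, -1]])

```text
clock: 20.37
position: [0.6086, 0.073, 0.0717]
ee_rot: [0.759, 0.651, 0.001, 0.0]
ft_force: [-4.3, -0.4, 9.6]
grip_width: 0.639
grasp_force: 49.1
```

Emit:
jog_arm(increments=[[0, 0, 0, 0, 0, 0, -1], [0, 0, 0, 0, 0, 0, 0.6], [0, 0, 0, 0, 0, 0, 0.6], [0, 0, 0, 0, 0, 0, 0.6], [0, 0, 0, 0, 0, 0, 0.6]])

```text
clock: 20.78
position: [0.6082, 0.0729, 0.0703]
ee_rot: [0.759, 0.651, 0.0, -0.0]
ft_force: [0.1, -0.1, 0.2]
grip_width: 0.803
grasp_force: 0.0
```

Emit:
jog_arm(increments=[[0, 0, -0.03, 0, 0, 0, 0.6], [0, 0, -0.06, 0, 0, 0, 0.6], [0, 0, -0.09, 0, 0, 0, 1], [0, 0, -0.12, 0, 0, 0, 1], [0, 0, -0.12, 0, 0, 0, 1]])

```text
clock: 21.2
position: [0.6109, 0.073, 0.1967]
ee_rot: [0.759, 0.651, 0.004, 0.002]
ft_force: [1.1, -0.4, 0.9]
grip_width: 1.0
grasp_force: 0.0
```

```bash
python3 - <<'E'
from p import *
from sh import *
for n in('top','side'):
    for r in shakers(cam(n)): print(n,*r)
plan([(.5095,-.271,.16,-9,1)])
E
```

```text
top [263.4508 197.4349] [ 0.5941 -0.0109] [ 0.594 -0.011] 0.027966933324933052 0.08081496987527337
top [406.9796 202.932 ] [ 0.5784 -0.4066] [ 0.5778 -0.4061] 0.027441035956144333 0.07170382017648302
top [358.9808 228.1118] [ 0.5094 -0.2714] [ 0.5096 -0.2711] 0.02812787890434265 0.074866718057929
top [413.3594 256.7292] [ 0.4308 -0.4169] [ 0.4261 -0.4034] 0.05318430811166763 0.07898706815887979
top [334.875  277.6536] [ 0.3757 -0.2038] [ 0.3744 -0.2035] 0.02654331363737583 0.07109662071398137
side [286.2026 197.0335] [0.5924 0.0142] [0.5911 0.019 ] 0.08384453505277634 0.0802452866041461
side [240.9512 275.2713] [ 0.3732 -0.203 ] [ 0.3723 -0.2027] 0.026841619983315468 0.07151612486396092
side [314.743  276.6587] [ 0.5048 -0.2784] [ 0.5044 -0.2786] 0.034931983798742294 0.0749261250198765
side [381.3274 306.4012] [ 0.5771 -0.4077] [ 0.5774 -0.4074] 0.02572760172188282 0.07144222141671941
side [312.7344 331.4006] [ 0.4275 -0.4022] [ 0.4224 -0.4072] 0.06717421859502792 0.07484559804236918
at [0.6089 0.073  0.1914] yaw -8.8 tilt 0.15 t 21.3 w 0.998
[-0.1776, -0.0229, 0.0155] [0.001, -0.001, 0.002] 1 rows>= 5
[-0.1775, -0.0226, 0.0156] [0.001, -0.0, 0.002] 1 rows>= 5
```

Emit:
jog_arm(increments=[[-0.04, -0.005, 0, 0, 0, 0, 1], [-0.08, -0.01, 0, 0, 0, 0, 1], [-0.12, -0.015, 0, 0, 0, 0, 1], [-0.16, -0.02, 0, 0, 0, 0, 1], [-0.178, -0.023, 0, 0, 0, 0, 1]])

```text
clock: 21.72
position: [0.5558, -0.1055, 0.189]
ee_rot: [0.761, 0.649, -0.002, -0.0]
ft_force: [0.4, -0.4, -0.1]
grip_width: 1.001
grasp_force: 0.0
```

Emit:
jog_arm(increments=[[-0.04, -0.005, 0.01, 0, 0, 0, 1], [-0.08, -0.01, 0.02, 0, 0, 0, 1], [-0.12, -0.015, 0.03, 0, 0, 0, 1], [-0.16, -0.02, 0.03, 0, 0, 0, 1], [-0.178, -0.023, 0.03, 0, 0, 0, 1]])

```text
clock: 22.13
position: [0.5048, -0.2771, 0.1584]
ee_rot: [0.761, 0.649, -0.002, -0.001]
ft_force: [-0.4, -0.2, 0.3]
grip_width: 1.0
grasp_force: 0.0
```

Emit:
jog_arm(increments=[[0, 0, 0, 0, 0, 0, 1], [0, 0, 0, 0, 0, 0, 1], [0, 0, 0, 0, 0, 0, 1]])

```text
clock: 22.38
position: [0.5085, -0.2707, 0.1592]
ee_rot: [0.759, 0.651, -0.0, -0.001]
ft_force: [0.7, -0.1, -0.8]
grip_width: 1.001
grasp_force: 0.0
```

```bash
python3 - <<'E'
from p import *
from sh import *
for r in shakers(cam('side')): print(*r)
for r in shakers(cam('top')): print('t',*r)
plan([(.5095,-.271,.061,-9,1)])
E
```

```text
[283.9361 192.8899] [0.5957 0.0328] [0.5867 0.0315] 0.07219104468822479 0.08135102946145806
[240.9366 275.287 ] [ 0.3732 -0.203 ] [ 0.3715 -0.2028] 0.027583930641412735 0.07146991365633037
[314.6139 276.6772] [ 0.5045 -0.2783] [ 0.5035 -0.2781] 0.035211727023124695 0.07488506559025293
[385.3555 306.8246] [ 0.5833 -0.4123] [ 0.5783 -0.4077] 0.025568615645170212 0.07155355881443914
[311.7551 330.8836] [ 0.4262 -0.4006] [ 0.4207 -0.4067] 0.06742987036705017 0.07527912130521697
t [234.4952 193.1333] [0.6063 0.0686] [0.6057 0.0686] 0.027896391227841377 0.08076472231737908
t [263.4522 197.4713] [ 0.594  -0.0109] [ 0.594  -0.0116] 0.027773914858698845 0.08064226177272171
t [353.6636 226.7009] [ 0.5133 -0.257 ] [ 0.5139 -0.2621] 0.02444523386657238 0.07468513426520995
t [416.0068 261.9388] [ 0.4167 -0.4244] [ 0.4181 -0.4164] 0.04083740711212158 0.07649092270695435
t [331.8294 276.1706] [ 0.3797 -0.1956] [ 0.3774 -0.2009] 0.025447433814406395 0.07123364005530664
at [ 0.5091 -0.2702  0.1597] yaw -8.6 tilt 0.06 t 22.5 w 1.0
[-0.0008, 0.0006, 0.0987] [-0.001, -0.001, 0.007] 1 rows>= 3
```

Emit:
jog_arm(increments=[[-0.001, 0.001, 0.035, 0, 0, 0.007, 1], [-0.001, 0.001, 0.07, 0, 0, 0.007, 1], [-0.001, 0.001, 0.09, 0, 0, 0.007, 1], [-0.001, 0.001, 0.098, 0, 0, 0.007, 1], [-0.001, 0.001, 0.098, 0, 0, 0.007, 1]])

```text
clock: 22.9
position: [0.5087, -0.2716, 0.0605]
ee_rot: [0.761, 0.649, -0.001, -0.002]
ft_force: [0.2, -0.9, 0.5]
grip_width: 1.0
grasp_force: 0.0
```

Emit:
jog_arm(increments=[[0, 0, 0, 0, 0, 0, -1], [0, 0, 0, 0, 0, 0, -1], [0, 0, 0, 0, 0, 0, -1], [0, 0, 0, 0, 0, 0, -1], [0, 0, 0, 0, 0, 0, -1]])

```text
clock: 23.32
position: [0.5106, -0.2734, 0.0643]
ee_rot: [0.761, 0.648, 0.001, 0.001]
ft_force: [0.3, 1.2, 5.4]
grip_width: 0.64
grasp_force: 46.8
```

Emit:
jog_arm(increments=[[0, 0, -0.01, 0, 0, 0, -1], [0, 0, -0.04, 0, 0, 0, -1], [0, 0, -0.08, 0, 0, 0, -1], [0, 0, -0.12, 0, 0, 0, -1], [0, 0, -0.13, 0, 0, 0, -1]])

```text
clock: 23.73
position: [0.5114, -0.2748, 0.2]
ee_rot: [0.762, 0.648, 0.003, 0.004]
ft_force: [0.4, -1.2, -0.4]
grip_width: 0.639
grasp_force: 48.0
```

Emit:
jog_arm(increments=[[0.03, -0.005, 0, 0, 0, 0, -1], [0.06, -0.01, 0, 0, 0, 0, -1], [0.09, -0.013, 0, 0, 0, 0, -1], [0.12, -0.018, 0, 0, 0, 0, -1], [0.134, -0.02, 0, 0, 0, 0, -1]])

```text
clock: 24.15
position: [0.5112, -0.1336, 0.1932]
ee_rot: [0.76, 0.65, 0.001, -0.0]
ft_force: [0.7, -0.4, -1.8]
grip_width: 0.636
grasp_force: 48.0
```

Emit:
jog_arm(increments=[[0.03, -0.005, 0, 0, 0, 0, -1], [0.06, -0.01, 0, 0, 0, 0, -1], [0.09, -0.013, 0, 0, 0, 0, -1], [0.12, -0.018, 0, 0, 0, 0, -1], [0.134, -0.02, 0, 0, 0, 0, -1]])

```text
clock: 24.57
position: [0.5125, 0.002, 0.1933]
ee_rot: [0.76, 0.65, 0.001, -0.0]
ft_force: [0.7, 0.4, -1.2]
grip_width: 0.636
grasp_force: 48.0
```

Emit:
jog_arm(increments=[[0, 0, 0, 0, 0, 0, -1], [0, 0, 0, 0, 0, 0, -1], [0, 0, 0, 0, 0, 0, -1]])

```text
clock: 24.82
position: [0.5126, -0.0033, 0.1929]
ee_rot: [0.762, 0.648, 0.0, 0.0]
ft_force: [-0.3, 0.0, -1.4]
grip_width: 0.634
grasp_force: 48.0
```

```bash
python3 - <<'E'
from p import *
plan([(.512,.001,.071,-9,-1)])
c=cam('side');save(c,'c1.png',(200,130,440,330),3)
E
```

```text
at [ 0.5126 -0.0033  0.1929] yaw -9.2 tilt 0.05 t 24.8 w 0.634
[0.0042, -0.0014, 0.1219] [0.001, 0.0, -0.004] -1 rows>= 3
```

View pics/c1.png

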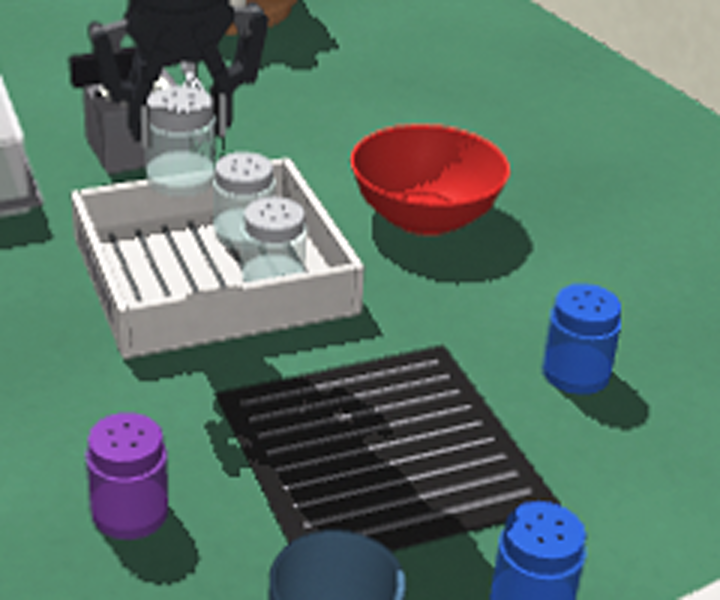

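Two shakers stand in the dryer (crop 245,195 and 275,235), the third is held above it (180,135), and the mat is empty.

Emit:
jog_arm(increments=[[0.004, -0.001, 0.03, 0, 0, 0, -1], [0.004, -0.001, 0.06, 0, 0, 0, -1], [0.004, -0.001, 0.09, 0, 0, 0, -1], [0.004, -0.001, 0.11, 0, 0, 0, -1], [0.004, -0.001, 0.116, 0, 0, 0, -1]])

```text
clock: 25.28
position: [0.5103, 0.0004, 0.0734]
ee_rot: [0.762, 0.648, -0.002, -0.001]
ft_force: [-0.6, 0.7, -1.4]
grip_width: 0.637
grasp_force: 48.0
```

Emit:
jog_arm(increments=[[0, 0, 0.002, 0, 0, 0, -1], [0, 0, 0.004, 0, 0, 0, -1], [0, 0, 0.006, 0, 0, 0, -1], [0, 0, 0.006, 0, 0, 0, -1]])

```text
clock: 25.62
position: [0.5129, 0.0019, 0.0713]
ee_rot: [0.761, 0.648, 0.001, 0.0]
ft_force: [0.3, 0.3, -1.8]
grip_width: 0.638
grasp_force: 48.0
```

Emit:
jog_arm(increments=[[0, 0, 0.001, 0, 0, 0, -1], [0, 0, 0.001, 0, 0, 0, -1]])

```text
clock: 25.78
position: [0.5129, 0.002, 0.0703]
ee_rot: [0.761, 0.648, 0.001, 0.0]
ft_force: [-1.6, 0.5, 5.1]
grip_width: 0.636
grasp_force: 48.4
```

Emit:
jog_arm(increments=[[0, 0, 0, 0, 0, 0, 0.6], [0, 0, 0, 0, 0, 0, 0.6], [0, 0, 0, 0, 0, 0, 0.6], [0, 0, 0, 0, 0, 0, 0.6]])

```text
clock: 26.12
position: [0.5122, 0.002, 0.0693]
ee_rot: [0.761, 0.648, 0.0, -0.0]
ft_force: [0.0, -0.2, 1.3]
grip_width: 0.798
grasp_force: 0.0
```

Emit:
jog_arm(increments=[[0, 0, -0.03, 0, 0, 0, 0.6], [0, 0, -0.06, 0, 0, 0, 0.6], [0, 0, -0.09, 0, 0, 0, 1], [0, 0, -0.12, 0, 0, 0, 1], [0, 0, -0.15, 0, 0, 0, 1]])

```text
clock: 26.53
position: [0.5119, 0.0018, 0.2208]
ee_rot: [0.761, 0.648, -0.0, -0.0]
ft_force: [1.1, -0.2, 0.1]
grip_width: 1.0
grasp_force: 0.0
```

Emit:
jog_arm(increments=[[0, 0, 0, 0, 0, 0, 1], [0, 0, 0, 0, 0, 0, 1], [0, 0, 0, 0, 0, 0, 1]])

```text
clock: 26.78
position: [0.5119, 0.002, 0.2187]
ee_rot: [0.761, 0.648, -0.0, -0.0]
ft_force: [-0.4, 0.5, -0.3]
grip_width: 1.0
grasp_force: 0.0
```

```bash
python3 - <<'E'
from p import *
from sh import *
t=cam('top')
for r in shakers(t): print('t',*r)
print(bar(t,.105,.13,.117,(.373,.308)))
plan([(.373,.308,.21,81,1),(.373,.308,.1155,81,1)])
E
```

```text
t [408.2555 201.5683] [ 0.5822 -0.4103] [ 0.5782 -0.4067] 0.027142195031046867 0.07156067779744624
t [417.6636 257.5727] [ 0.4284 -0.4287] [ 0.4273 -0.4268] 0.040878720581531525 0.07844015826481987
t [334.9176 277.6237] [ 0.3758 -0.2038] [ 0.3757 -0.2042] 0.026336202397942543 0.07157385549134987
(array([0.372 , 0.3048]), np.float64(-9.21652472487958), np.float64(0.08026501608268441), np.float64(0.020902979818552197), np.float64(0.11868067127026045))
at [0.5116 0.002  0.2182] yaw -9.2 tilt 0.1 t 26.8 w 0.997
[0.0934, -0.0619, 0.0028] [-0.001, -0.0, -0.525] 1 rows>= 5
[0.1118, -0.0067, 0.0027] [-0.0, -0.0, -0.524] 1 rows>= 5
[0.1001, 0.05, 0.0028] [-0.0, -0.001, -0.525] 1 rows>= 5
[0.0, 0.0001, 0.0945] [-0.0, 0.0, 0.0] 1 rows>= 3
```

Emit:
jog_arm(increments=[[0.093, -0.062, 0.003, 0, 0, -0.525, 1], [0.093, -0.062, 0.003, 0, 0, -0.525, 1], [0.093, -0.062, 0.003, 0, 0, -0.525, 1], [0.093, -0.062, 0.003, 0, 0, -0.525, 1], [0.093, -0.062, 0.003, 0, 0, -0.525, 1]])

```text
clock: 27.25
position: [0.4646, 0.105, 0.215]
ee_rot: [0.563, 0.826, -0.001, -0.001]
ft_force: [0.6, -0.7, 0.2]
grip_width: 0.999
grasp_force: 0.0
```

Emit:
jog_arm(increments=[[0.112, -0.007, 0.003, 0, 0, -0.525, 1], [0.112, -0.007, 0.003, 0, 0, -0.525, 1], [0.112, -0.007, 0.003, 0, 0, -0.525, 1], [0.112, -0.007, 0.003, 0, 0, -0.525, 1], [0.112, -0.007, 0.003, 0, 0, -0.525, 1]])

```text
clock: 27.67
position: [0.4188, 0.2061, 0.2124]
ee_rot: [0.332, 0.943, -0.001, -0.0]
ft_force: [0.3, -0.3, 0.4]
grip_width: 1.0
grasp_force: 0.0
```

Emit:
jog_arm(increments=[[0.1, 0.05, 0.003, 0, 0, -0.525, 1], [0.1, 0.05, 0.003, 0, 0, -0.525, 1], [0.1, 0.05, 0.003, 0, 0, -0.525, 1], [0.1, 0.05, 0.003, 0, 0, -0.525, 1], [0.1, 0.05, 0.003, 0, 0, -0.525, 1]])

```text
clock: 28.08
position: [0.3733, 0.3072, 0.2095]
ee_rot: [0.077, 0.997, -0.001, -0.0]
ft_force: [-0.0, -0.7, 0.5]
grip_width: 1.001
grasp_force: 0.0
```

Emit:
jog_arm(increments=[[0, 0, 0, 0, 0, 0, 1], [0, 0, 0, 0, 0, 0, 1], [0, 0, 0, 0, 0, 0, 0.4]])

```text
clock: 28.33
position: [0.3741, 0.3061, 0.2102]
ee_rot: [0.081, 0.997, -0.0, 0.0]
ft_force: [0.1, 0.5, 0.4]
grip_width: 0.884
grasp_force: 0.0
```

```bash
python3 - <<'E'
from p import *
from sh import *
t=cam('top')
for r in shakers(t): print('t',*r)
save(t,'full.png',(80,100,420,355),2.2)
plan([(.373,.307,.116,81,1)])
E
```

```text
t [234.5363 193.1893] [0.6062 0.0685] [0.6055 0.0685] 0.028146686032414436 0.08038781019902252
t [263.5126 197.5472] [ 0.5938 -0.0111] [ 0.594  -0.0112] 0.027994230389595032 0.0805257286834643
t [406.9268 202.8711] [ 0.5786 -0.4065] [ 0.5779 -0.4062] 0.02743743360042572 0.07162903180452451
t [258.6584 227.3261] [0.5122 0.0022] [0.5117 0.0027] 0.02767886407673359 0.08078874569731498
t [406.5559 257.522 ] [ 0.4288 -0.3982] [ 0.4215 -0.399 ] 0.0557028166949749 0.07904825924106618
t [334.9645 277.5816] [ 0.3759 -0.2039] [ 0.3762 -0.2039] 0.02622436359524727 0.07155510226932038
at [0.3739 0.3064 0.2103] yaw 80.7 tilt 0.01 t 28.4 w 0.803
[0.001, 0.0005, 0.0943] [-0.0, 0.0, -0.005] 1 rows>= 3
```

View pics/full.png

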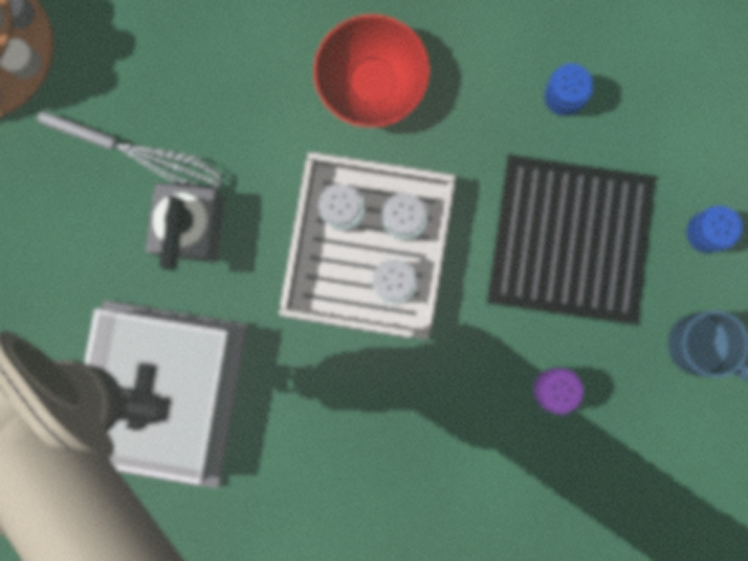

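Three shakers stand in the dryer at (342,207), (405,217) and (396,281). The mat is empty and the lid bar lies under the gripper. Next I grasp the lid and bring it back.

Emit:
jog_arm(increments=[[0.001, 0.001, 0.035, 0, 0, -0.005, 0.3], [0.001, 0.001, 0.07, 0, 0, -0.005, 0.3], [0.001, 0.001, 0.09, 0, 0, -0.005, 0.3], [0.001, 0.001, 0.094, 0, 0, -0.005, 0.3], [0.001, 0.001, 0.094, 0, 0, -0.005, -1]], grip_force=90)

```text
clock: 28.8
position: [0.372, 0.3078, 0.1155]
ee_rot: [0.076, 0.997, -0.001, -0.001]
ft_force: [0.3, -0.1, -0.1]
grip_width: 0.525
grasp_force: 0.0
```

Emit:
jog_arm(increments=[[0, 0, 0, 0, 0, 0, -1], [0, 0, 0, 0, 0, 0, -1], [0, 0, 0, 0, 0, 0, -1], [0, 0, 0, 0, 0, 0, -1], [0, 0, 0, 0, 0, 0, -1]])

```text
clock: 29.22
position: [0.3732, 0.3094, 0.1183]
ee_rot: [0.076, 0.997, 0.001, 0.001]
ft_force: [-0.8, -1.6, 6.8]
grip_width: 0.191
grasp_force: 89.0
```

Emit:
jog_arm(increments=[[0, 0, -0.01, 0, 0, 0, -1], [0, 0, -0.04, 0, 0, 0, -1], [0, 0, -0.08, 0, 0, 0, -1], [0, 0, -0.12, 0, 0, 0, -1], [0, 0, -0.14, 0, 0, 0, -1]])

```text
clock: 29.63
position: [0.373, 0.3094, 0.2622]
ee_rot: [0.075, 0.997, 0.002, 0.002]
ft_force: [1.5, 0.3, -4.3]
grip_width: 0.192
grasp_force: 88.8
```

Emit:
jog_arm(increments=[[0, 0, 0, 0, 0, 0, -1], [0, 0, 0, 0, 0, 0, -1], [0, 0, 0, 0, 0, 0, -1]])

```text
clock: 29.88
position: [0.3716, 0.3082, 0.2552]
ee_rot: [0.075, 0.997, -0.001, -0.001]
ft_force: [-0.6, -0.1, -4.3]
grip_width: 0.189
grasp_force: 88.8
```

```bash
python3 - <<'E'
from p import *
plan([(.562,.0355,.256,81,-1)])
E
```

```text
at [0.3716 0.3082 0.2552] yaw 81.4 tilt 0.1 t 29.9 w 0.189
[-0.1146, -0.1205, -0.0004] [-0.001, -0.001, 0.003] -1 rows>= 4
[-0.1149, -0.1201, -0.0003] [-0.0, -0.0, 0.003] -1 rows>= 4
```

Emit:
jog_arm(increments=[[-0.015, -0.016, 0, 0, 0, 0.009, -1], [-0.04, -0.042, 0, 0, 0, 0.009, -1], [-0.065, -0.068, 0, 0, 0, 0.009, -1], [-0.09, -0.095, 0, 0, 0, 0.009, -1], [-0.115, -0.12, 0, 0, 0, 0.009, -1]])

```text
clock: 30.3
position: [0.4677, 0.1705, 0.2544]
ee_rot: [0.08, 0.997, -0.001, -0.001]
ft_force: [1.4, 0.3, -4.4]
grip_width: 0.189
grasp_force: 88.8
```

Emit:
jog_arm(increments=[[-0.025, -0.026, 0, 0, 0, 0, -1], [-0.05, -0.052, 0, 0, 0, 0, -1], [-0.075, -0.078, 0, 0, 0, 0, -1], [-0.1, -0.105, 0, 0, 0, 0, -1], [-0.115, -0.12, 0, 0, 0, 0, -1]])

```text
clock: 30.72
position: [0.5628, 0.0314, 0.2542]
ee_rot: [0.082, 0.997, -0.001, -0.001]
ft_force: [-0.8, -0.7, -4.8]
grip_width: 0.19
grasp_force: 88.8
```

Emit:
jog_arm(increments=[[0, 0, 0, 0, 0, 0, -1], [0, 0, 0, 0, 0, 0, -1], [0, 0, 0, 0, 0, 0, -1], [0, 0, 0, 0, 0, 0, -1]])

```text
clock: 31.05
position: [0.5615, 0.0373, 0.2553]
ee_rot: [0.079, 0.997, 0.0, -0.001]
ft_force: [0.1, 0.3, -4.6]
grip_width: 0.19
grasp_force: 88.8
```

```bash
python3 - <<'E'
from p import *
from m import *
plan([(.5626,.0346,.17,80.9,-1)])
c=cam('top'); P=cloud(c)
m=(P[:,:,2]>.2)&(P[:,:,2]<.235)&(np.hypot(P[:,:,0]-.56,P[:,:,1]-.035)<.13)
for b in blobs(m,150):
    z=np.median(P[b[2]][:,2]); q=plane(c,rect(b[2]),z); print(b[1][4],z,q,q.mean(0))
s=cam('side'); save(s,'lidc.png',(180,70,420,270),3)
E
```

```text
at [0.5615 0.0373 0.2553] yaw 80.9 tilt 0.11 t 31.1 w 0.19
[-0.0016, -0.0025, 0.0853] [-0.0, -0.002, 0.001] -1 rows>= 3
1164 0.21837539851268684 [[ 6.47290267e-01 -5.95307981e-04  2.18375399e-01]
 [ 6.46990973e-01 -5.97972986e-02  2.18375399e-01]
 [ 4.53064666e-01 -5.86391709e-02  2.18375399e-01]
 [ 4.53213311e-01 -5.88278764e-04  2.18375399e-01]] [ 0.5501398  -0.02990501  0.2183754 ]
```

View pics/lidc.png

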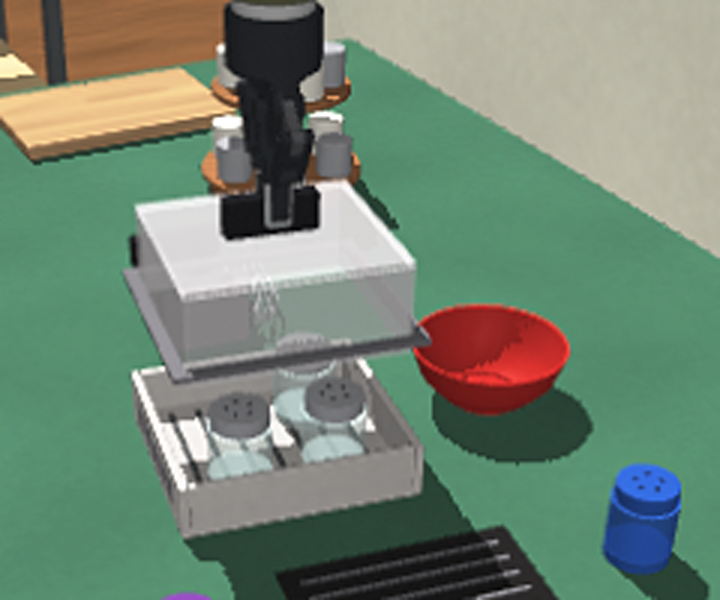

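The lid is held level and square over the dryer (flange edge crop 180–425, 355), and the shakers stand below it. Lowering in stages.

Emit:
jog_arm(increments=[[-0.002, -0.0025, 0.02, 0, 0, 0, -1], [-0.002, -0.0025, 0.045, 0, 0, 0, -1], [-0.002, -0.0025, 0.065, 0, 0, 0, -1], [-0.002, -0.0025, 0.078, 0, 0, 0, -1], [-0.002, -0.0025, 0.08, 0, 0, 0, -1]])

```text
clock: 31.57
position: [0.5622, 0.0339, 0.1736]
ee_rot: [0.079, 0.997, -0.0, -0.002]
ft_force: [-0.3, -0.1, -4.8]
grip_width: 0.189
grasp_force: 88.6
```

Emit:
jog_arm(increments=[[0, 0, 0, 0, 0, 0, -1], [0, 0, 0, 0, 0, 0, -1], [0, 0, 0, 0, 0, 0, -1], [0, 0, 0, 0, 0, 0, -1]])

```text
clock: 31.9
position: [0.5645, 0.0334, 0.1774]
ee_rot: [0.08, 0.997, 0.0, 0.001]
ft_force: [0.3, 0.5, -4.7]
grip_width: 0.195
grasp_force: 88.6
```

```bash
python3 - <<'E'
from p import *
plan([(.5626,.0348,.160,80.9,-1)])
E
```

```text
at [0.5645 0.0334 0.1774] yaw 80.8 tilt 0.11 t 31.9 w 0.195
[0.0021, 0.0011, 0.0174] [0.001, 0.002, -0.001] -1 rows>= 1
```

Emit:
jog_arm(increments=[[0.001, 0.001, 0.004, 0, 0, 0, -1], [0.001, 0.001, 0.008, 0, 0, 0, -1], [0.001, 0.001, 0.012, 0, 0, 0, -1], [0.001, 0.001, 0.014, 0, 0, 0, -1], [0.001, 0.001, 0.014, 0, 0, 0, -1]])

```text
clock: 32.32
position: [0.5627, 0.0343, 0.1615]
ee_rot: [0.08, 0.997, -0.0, -0.001]
ft_force: [-0.2, -0.8, -4.0]
grip_width: 0.187
grasp_force: 88.8
```

Emit:
jog_arm(increments=[[0, 0, 0.002, 0, 0, 0, -1], [0, 0, 0.004, 0, 0, 0, -1], [0, 0, 0.005, 0, 0, 0, -1], [0, 0, 0.005, 0, 0, 0, -1]])

```text
clock: 32.65
position: [0.563, 0.0344, 0.157]
ee_rot: [0.08, 0.997, -0.0, -0.0]
ft_force: [0.1, -0.5, -3.9]
grip_width: 0.191
grasp_force: 88.8
```

Emit:
jog_arm(increments=[[0, 0, 0.001, 0, 0, 0, -1], [0, 0, 0.0015, 0, 0, 0, -1], [0, 0, 0.0015, 0, 0, 0, -1]])

```text
clock: 32.9
position: [0.5632, 0.0344, 0.1564]
ee_rot: [0.08, 0.997, 0.0, 0.0]
ft_force: [-2.9, -0.6, 3.3]
grip_width: 0.187
grasp_force: 89.8
```

Emit:
jog_arm(increments=[[0, 0, 0, 0, 0, 0, 0.2], [0, 0, 0, 0, 0, 0, 0.2], [0, 0, 0, 0, 0, 0, 0.2], [0, 0, 0, 0, 0, 0, 0.2]])

```text
clock: 33.23
position: [0.5633, 0.0344, 0.1559]
ee_rot: [0.08, 0.997, 0.0, 0.0]
ft_force: [0.8, 0.1, 0.7]
grip_width: 0.6
grasp_force: 0.0
```

Emit:
jog_arm(increments=[[0, 0, -0.03, 0, 0, 0, 0.2], [0, 0, -0.06, 0, 0, 0, 0.4], [0, 0, -0.09, 0, 0, 0, 1], [0, 0, -0.09, 0, 0, 0, 1], [0, 0, -0.09, 0, 0, 0, 1]])

```text
clock: 33.65
position: [0.564, 0.0345, 0.2475]
ee_rot: [0.08, 0.997, 0.001, 0.002]
ft_force: [0.3, -0.4, 0.0]
grip_width: 0.999
grasp_force: 0.0
```

Emit:
jog_arm(increments=[[0, 0.04, 0, 0, 0, -0.03, 1], [0, 0.08, 0, 0, 0, -0.06, 1], [0, 0.12, 0, 0, 0, -0.06, 1], [0, 0.16, 0, 0, 0, -0.06, 1], [0, 0.18, 0, 0, 0, -0.06, 1]])

```text
clock: 34.07
position: [0.5904, 0.2181, 0.2438]
ee_rot: [0.047, 0.999, 0.001, -0.001]
ft_force: [-0.5, 0.7, 0.1]
grip_width: 0.995
grasp_force: 0.0
```

Emit:
jog_arm(increments=[[0, 0, 0, 0, 0, 0, 1], [0, 0, 0, 0, 0, 0, 1], [0, 0, 0, 0, 0, 0, 1], [0, 0, 0, 0, 0, 0, 1]])

```text
clock: 34.4
position: [0.5918, 0.2103, 0.2454]
ee_rot: [0.051, 0.999, -0.0, -0.0]
ft_force: [-0.4, -0.4, -0.9]
grip_width: 0.998
grasp_force: 0.0
```

```bash
python3 - <<'E'
from p import *
from m import *
t=cam('top'); s=cam('side')
print(bar(t,.14,.17,.155,(.561,.035)));print(bar(s,.14,.17,.155,(.561,.035)))
P=cloud(t); m=(P[:,:,2]>.11)&(P[:,:,2]<.13); m[:,200:]&=True; m[:,:195]=0;m[:,295:]=0
b=max(blobs(m,100),key=lambda b:b[1][4]); print(plane(t,rect(b[2]),.119),np.median(P[b[2]][:,2]))
save(s,'seat.png',(180,120,380,270),3.5)
plan([(.59,.271,.19,84.5,1),(.59,.271,.112,84.5,1)])
E
```

```text
(array([0.56000431, 0.03331802]), np.float64(-9.20661642829582), np.float64(0.08048828930183986), np.float64(0.018761417114334673), np.float64(0.15754791955024677))
(array([0.55326441, 0.02353383]), np.float64(-9.672080276776413), np.float64(0.08217777969512881), np.float64(0.04305457967294175), np.float64(0.1559083696851169))
[[ 0.48158124  0.13218367  0.119     ]
 [ 0.66847876  0.10398777  0.119     ]
 [ 0.63990526 -0.06447706  0.119     ]
 [ 0.45449314 -0.03362562  0.119     ]] 0.11942194590496569
at [0.5919 0.2106 0.2458] yaw 84.2 tilt 0.01 t 34.5 w 1.001
[0.008, 0.0599, 0.0558] [-0.0, 0.0, -0.006] 1 rows>= 2
[0.0, 0.0, 0.078] [-0.0, 0.0, 0.0] 1 rows>= 2
```

View pics/seat.png

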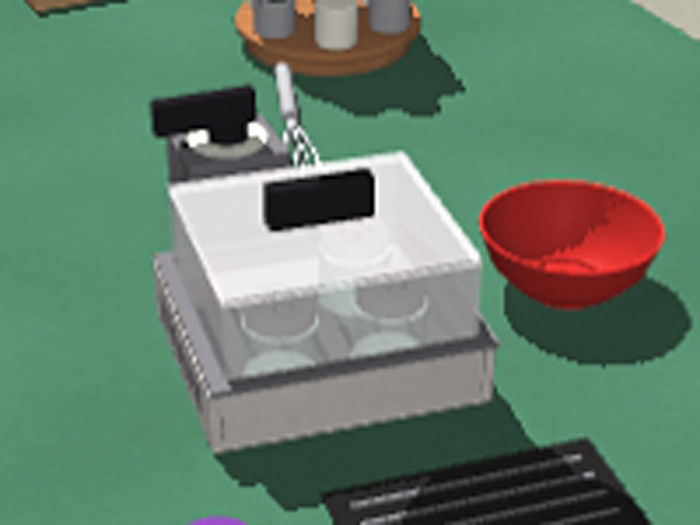

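The lid sits home and square (top at z 0.119, same corners as at the start), with three upright shakers inside and the handle still OFF (bar crop 205,110). Now the switch.

Emit:
jog_arm(increments=[[0.006, 0.03, 0.03, 0, 0, -0.006, 1], [0.006, 0.062, 0.055, 0, 0, -0.006, 1], [0.006, 0.062, 0.055, 0, 0, -0.006, 1], [0.006, 0.062, 0.055, 0, 0, -0.006, 1], [0.006, 0.062, 0.055, 0, 0, -0.006, 1]], grip_force=40)

```text
clock: 34.92
position: [0.5922, 0.2734, 0.1909]
ee_rot: [0.047, 0.999, -0.0, 0.0]
ft_force: [0.0, 0.1, 0.9]
grip_width: 0.998
grasp_force: 0.0
```

```bash
python3 - <<'E'
from p import *
plan([(.59,.2722,.112,84.5,1)])
E
```

```text
at [0.5922 0.2734 0.1909] yaw 84.6 tilt 0.03 t 34.9 w 0.998
[0.0021, -0.0014, 0.0789] [-0.001, 0.0, 0.001] 1 rows>= 2
```

Emit:
jog_arm(increments=[[0.002, -0.001, 0.03, 0, 0, 0, 1], [0.002, -0.001, 0.06, 0, 0, 0, 1], [0.002, -0.001, 0.078, 0, 0, 0, 1], [0.002, -0.001, 0.078, 0, 0, 0, 1], [0.002, -0.001, 0.078, 0, 0, 0, -1]])

```text
clock: 35.33
position: [0.5904, 0.2722, 0.1136]
ee_rot: [0.048, 0.999, -0.0, 0.0]
ft_force: [0.7, 0.1, 0.9]
grip_width: 0.883
grasp_force: 0.0
```

Emit:
jog_arm(increments=[[0, 0, 0, 0, 0, 0, -1], [0, 0, 0, 0, 0, 0, -1], [0, 0, 0, 0, 0, 0, -1], [0, 0, 0, 0, 0, 0, -1], [0, 0, 0, 0, 0, 0, -1]])

```text
clock: 35.75
position: [0.5902, 0.2735, 0.1138]
ee_rot: [0.047, 0.999, 0.0, 0.001]
ft_force: [-4.4, -0.6, 3.0]
grip_width: 0.178
grasp_force: 40.0
```

Emit:
jog_arm(increments=[[0, 0, 0, 0, 0, 0, -1], [0, 0, 0, 0, 0, 0, -1]])

```text
clock: 35.92
position: [0.5902, 0.2736, 0.1137]
ee_rot: [0.047, 0.999, 0.0, 0.0]
ft_force: [-2.4, -1.7, 6.5]
grip_width: 0.178
grasp_force: 40.2
```

Emit:
jog_arm(increments=[[0, 0, 0, 0, 0, 0.1, -1], [0, 0, 0, 0, 0, 0.2, -1], [0, 0, 0, 0, 0, 0.3, -1], [0, 0, 0, 0, 0, 0.4, -1], [0, 0, 0, 0, 0, 0.5, -1]])

```text
clock: 36.33
position: [0.5901, 0.2732, 0.1138]
ee_rot: [0.295, 0.956, 0.0, 0.0]
ft_force: [-2.7, -2.4, 7.1]
grip_width: 0.179
grasp_force: 39.7
```

Emit:
jog_arm(increments=[[0, 0, 0, 0, 0, 0.1, -1], [0, 0, 0, 0, 0, 0.2, -1], [0, 0, 0, 0, 0, 0.3, -1], [0, 0, 0, 0, 0, 0.4, -1], [0, 0, 0, 0, 0, 0.5, -1]])

```text
clock: 36.75
position: [0.5898, 0.273, 0.1138]
ee_rot: [0.522, 0.853, -0.0, -0.0]
ft_force: [-5.2, -3.7, 8.5]
grip_width: 0.18
grasp_force: 40.0
```

Emit:
jog_arm(increments=[[0, 0, 0, 0, 0, 0.1, -1], [0, 0, 0, 0, 0, 0.2, -1], [0, 0, 0, 0, 0, 0.3, -1], [0, 0, 0, 0, 0, 0.39, -1], [0, 0, 0, 0, 0, 0.39, -1]])

```text
clock: 37.17
position: [0.5896, 0.2729, 0.1138]
ee_rot: [0.678, 0.735, -0.0, -0.0]
ft_force: [-5.5, -3.6, 10.9]
grip_width: 0.179
grasp_force: 40.3
```

Emit:
jog_arm(increments=[[0, 0, 0, 0, 0, 0, 0.3], [0, 0, 0, 0, 0, 0, 1], [0, 0, 0, 0, 0, 0, 1], [0, 0, 0, 0, 0, 0, 1], [0, 0, 0, 0, 0, 0, 1]])

```text
clock: 37.58
position: [0.5898, 0.2737, 0.1127]
ee_rot: [0.676, 0.737, 0.0, -0.0]
ft_force: [0.4, 0.8, 0.1]
grip_width: 0.876
grasp_force: 0.0
```

Emit:
jog_arm(increments=[[0, 0, -0.04, 0, 0, 0, 1], [0, 0, -0.08, 0, 0, 0, 1], [0, 0, -0.12, 0, 0, 0, 1], [0, 0, -0.15, 0, 0, 0, 1], [0, 0, -0.15, 0, 0, 0, 1]])

```text
clock: 38.0
position: [0.5922, 0.2742, 0.2703]
ee_rot: [0.676, 0.737, 0.005, 0.001]
ft_force: [1.1, -0.7, 0.2]
grip_width: 1.002
grasp_force: 0.0
```

Emit:
jog_arm(increments=[[0, 0, 0, 0, 0, 0, 1], [0, 0, 0, 0, 0, 0, 1], [0, 0, 0, 0, 0, 0, 1], [0, 0, 0, 0, 0, 0, 1], [0, 0, 0, 0, 0, 0, 1]])

```text
clock: 38.42
position: [0.5895, 0.2735, 0.2616]
ee_rot: [0.676, 0.737, -0.001, -0.0]
ft_force: [0.5, 0.6, -0.3]
grip_width: 1.001
grasp_force: 0.0
```

```bash
python3 - <<'E'
from p import *
from m import *
t=cam('top'); s=cam('side'); plan([])
print(bar(s,.098,.125,.116,(.589,.272)),bar(t,.14,.17,.155,(.561,.035)))
save(s,'end.png',(180,80,380,270),3)
E
```

```text
at [0.5897 0.2735 0.2621] yaw 5.0 tilt 0.06 t 38.5 w 1.003
(array([0.5779256 , 0.27558345]), np.float64(-85.84805863210589), np.float64(0.04184677257986916), np.float64(0.10782402284433286), np.float64(0.11531864121321009)) (array([0.56021287, 0.03328401]), np.float64(-9.206585948265923), np.float64(0.0800654395388036), np.float64(0.018761417034885253), np.float64(0.1569703895940857))
```

View pics/end.png

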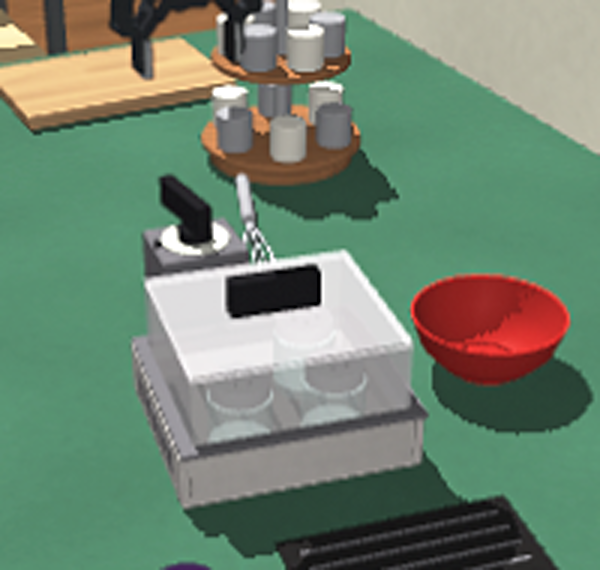

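The handle is back at ON (crop 185,210), the lid is home with the shakers upright inside, and the gripper is clear of everything.

```bash
python3 -c "
from workcell import workorder
print(workorder.hand_in())"
```

```text
the job is handed in; nothing more can be done
None
```

The job is handed in, with no verdict shown: all three shakers from the mat stand upright in the dryer, the lid is seated square on the rim, the handle was turned off before opening and back on after closing, and the mug, bowl and whisk were left alone.

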